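Draw the strainer basket from its pot with the hook

TASK

The strainer pot's cover is off for cleaning: take the hook tool from its rack, feel for the wire bail of the basket deep in the pot, hook it and draw the basket straight up out of the bore, then stand it gently upright in the drain tray and hang the hook tool back in its own slot. Keep the fingers off the basket; its thin bail bends if it is pushed or pulled with more than 20 N (about 2 kg), so stop pressing as soon as you feel it. Leave the other things where they are.

Things in the scene. Friction and masses are not known exactly. Their poses are not given: they have to be found in the camera images.
- hook_tool: Hook tool, one of three like-handled tools hanging in the rack, 0.12 kg. Origin on the shaft axis at the underside of its bolster, z up. Above: square steel bolster 28 x 28 x 4 mm, then a flat-sided black handle 20 (x) by 24 (y) mm, from 4 to 54 mm up. Below: a steel shaft 5 mm thick ending in a J-hook that points to -x (see hook_throat).
- hook_throat (a point): Inside bottom of the J-hook: 6.5 mm to -x of the shaft axis, 85 mm below the hook tool's origin; axes as the tool's. The bar under it is 4 mm thick (lowest point 89 mm below the origin). The throat is 8 mm wide; the upturned tip ends 9.5 mm above its bottom, and the tip's outer face is 14.5 mm to -x of the shaft axis.
- rack: Fixed black steel rack 50 x 170 mm. Origin on the shelf under the middle slot; top of the slotted plate at z = 100 mm. Slots at y = -55, 0, +55 mm, 13 mm wide, open to -x; tool axes at x = 0, plate edge at x = -20, slot end at x = +16 mm. Tools rest on their bolsters, axes parallel to the rack's, in any order; each lifts out and lowers back straight through its slot.
- strainer_pot: Fixed aluminium strainer pot, two pipe unions along its x axis (174 mm across). Origin on the shelf on the bore axis, z up. Bore 58 mm in diameter; top flange 110 mm, mouth at z = 135 mm; bore floor, on which the basket stands, at z = 20 mm. Three spring clips in the bore, at z = 56 mm, grip the basket: drawing takes roughly 5 to 12 N until it has risen 36 mm.
- basket: Perforated steel basket in the pot: open cup 48 mm in diameter (rim 52), 50 mm tall, about 0.15 kg. Origin at the centre of its underside, z up. A wire bail (see bail_pivot) swings on two ears of a hoop that turns freely in a groove round the rim, so the bail may face any way, whatever the basket's own x and y axes.
- bail_pivot (a point): Middle of the bail's pivot line, on the basket's axis, 54 mm above its origin. The bail is an arch of 3 mm wire, 43 mm wide at the pivots, crown 26 mm from the pivot line. It starts leaning 0.22 to 0.45 rad from upright towards an unknown side (any bearing, NOT measured: feel or look for it), stays by light friction (1 N), and goes hard at 0.62 rad; pulled, it swings upright.
- tray: Fixed grey plastic drain tray 170 (x) by 130 (y) by 22 mm high, open at the top, walls and floor 4 mm thick. Origin at the centre of its underside.
- awl: Straight pointed awl with the same handle as the hook tool, hanging in the rack. Bystander.
- blade_tool: Narrow flat-bladed tool with the same handle, hanging in the rack. Bystander.
- pot_cover: The pot's round aluminium cover, 110 mm in diameter, 33 mm high, lying on the shelf. Bystander.
- ice_scraper: White ice scraper about 175 mm long, 100 mm wide blade, lying on the shelf. Bystander.
- tyre_gauge: Yellow dial tyre pressure gauge about 145 mm long, lying on the shelf. Bystander.
- ratchet: Chrome socket wrench about 195 mm long, lying on the shelf. Bystander.
- jar: Clear acrylic screw-top jar, 71 mm in diameter, 84 mm tall. Bystander.
There are look-alikes about, which are no part of the job. Leave any blue or yellow look-alike of the hook_tool alone.

How it is judged:
By the outcome, as a careful person would: the job done as asked, in the order asked, and still so for the second after the job is handed in, with the robot touching nothing.
It also fails if it takes over 72 s, if anything falls off the work surface, if the arm or the gripper's body presses on something with over 40 N, if the wrist force passes 120 N, or if a joint passes its speed limit or range.

ROBOT

A 6-joint arm with a two-finger parallel gripper is mounted at the origin on the work surface. World frame = base frame: x ahead of the robot, y to its left, z up, the work surface at z = 0. Lengths are in m, angles in rad, forces in N, time in s.
With the tool pointing down it reaches from about 0.325 to 0.9 m from the base axis. Payload 6.1 kg.
Tool frame: the origin (TCP) lies midway between the tips of the shut fingers; the grasp point (between the pads) lies 19 mm behind it; y points along the fingers, x is the direction in which the jaws open and shut, and the axes are right-handed (so a half turn about y gives the same grasp; the last joint's range is limited). The gripper opens to 85 mm and grips with 20 to 120 N. Pads are 22 mm wide; open, the fingers measure 114 mm over their backs; the gripper's body (76 mm by 85 mm) begins 54 mm behind the grasp point. The pads swing forward as they close: fully open they stand 13 mm farther back than shut.
Start: joints at [-1.258, 0.22, 1.526, -0, 1.395, -0.126], TCP at [0.266, -0.566, 0.231] pointing down, gripper open.
Joint ranges: [-2.98, 2.98], [-0.91, 2.08], [0.09, 2.57], [-1.24, 4.39], [0.2, 2.65], [-2.68, 2.68]. Speed limits (rad/s): [2.57, 2.57, 3.01, 3.14, 3.14, 3.14].

INTERFACE

Orientations are given as a rotation vector (axis times angle).
In Python, from station import * gives the robot as it stands.
- The arm moves only by the tool move_arm, never from a script. Its argument "motion" is one flat list of numbers, 5 for each row, row after row: the shift along the tool's x, y, z in cm, then the turn about the tool's y in rad, then the opening, from -1 (shut) to 1 (fully open). In form: [tx, ty, tz, spin, grip, tx, ty, tz, spin, grip, ...]. A call has 1 to 20 rows; each row is the pose to reach, as a shift and turn from the pose commanded when the call began, along the tool's axes at that moment; what a row does not reach only later rows make up. A row lasts 1/8 s, in which the tool goes at most 62.5 mm and 10.7 degrees, less where a joint would pass 70% of its speed; a pose out of reach is approached as far as the arm can. A call with a gripper value outside its range is refused whole. The fingers move at their own pace and stop on an object; "newtons" is the grip in N (left out, the last holds). Time passes only in rows, so rows that repeat a pose let the fingers close. It gives the time, the measured TCP pose, the force and the opening at its end, in the units of the state.
- get_obs(): the state, without advancing time (a new reading comes with each control period).
- get_image(name): name is "scene" or "top"; returns (picture, depth): 384x512x3 uint8, red, green, blue; 384x512 float32, m along the optical axis (not along the pixel's ray), 0 where there is no reading.
- calibration(name): a dict with "vertical_fov" (degrees; the focal length in pixels is half the picture's height over the tangent of half this angle, whatever the lens; pixels are square), "cx", "cy" (the principal point, pixels), "R" (3x3) and "t" (3): a world point X has camera coordinates R X + t. Camera axes: x right, y down, z forward; pixel columns grow to the right and rows downward; lengths in m; the calibration is good to about 2 mm. A picture is of the moment at which its call begins. calibration takes no time and is no camera call.
- finish_job(): hands the job in, once; it reports no verdict.
The state is a dict: "time_s": time; "q": joint angles; "joint_velocities": joint speeds; "joint_torque": joint torques, N m; "tcp_pos": TCP position; "tool_rot": TCP orientation; "ft_force": force on the tool from outside, world axes, zero at the start; "ft_torque": the same for the moment, N m; "width": opening from 0.0 (shut) to 1.0 (fully open).
Only numpy, scipy, OpenCV 4.12 (cv2) and the standard library are available. Lean on these libraries where they do the work, as an engineer would, in place of code of your own. Each camera call takes 0.05 s, during which the arm holds its last target.

## Working session

There is one attempt and no reset: what is moved stays moved. The work goes in short steps, Python scripts to look and compute and a tool call to move; the robot and the scene stay as the last step left them, time stands still between calls to the robot, and variables do not carry over. Pictures are saved under pics/ and viewed, and the job is handed in when it is done.

Besides the shell and the picture viewer there is one more tool, called in YAML: its name, and indented under it one key for each argument. move_arm: Moves the arm, as the interface text tells. Its arguments: {"type":"object","properties":{"motion":{"type":"array"},"newtons":{"type":"number"}},"required":["motion"]}

```bash
mkdir -p pics; ls; python3 - <<'E'
from station import *
import cv2,numpy as np
print(get_obs())
for n in ["scene","top"]:
    im,d=get_image(n); np.savez(f"pics/{n}0.npz",im=im,d=d)
    cv2.imwrite(f"pics/{n}0.png",cv2.resize(im[:,:,::-1],None,fx=1.5,fy=1.5,interpolation=cv2.INTER_CUBIC))
    print(n,calibration(n), (d==0).mean())
E
```

```text
pics
{'time_s': 0.0, 'q': array([-1.25809973e+00,  2.21193568e-01,  1.52760504e+00, -1.96083618e-06,
        1.39468580e+00, -1.26107128e-01]), 'joint_velocities': array([ 0.00202401,  0.00039889, -0.00016126,  0.00028415, -0.00043069,
        0.00023961]), 'joint_torque': array([ 5.74974219e-04, -4.96896136e+01, -3.89390910e+01, -3.20526269e-04,
        1.10652376e-02,  1.57728028e-06]), 'tcp_pos': array([ 0.26534312, -0.56522156,  0.23022261]), 'tool_rot': array([-1.38417674,  0.88123945, -0.87884724]), 'ft_force': array([ 0.11528215, -0.26631698,  0.54010756]), 'ft_torque': array([-0.03438208, -0.01936186,  0.02320141]), 'width': 1.0014778367589863}
scene {'vertical_fov': 45.106108774418004, 'cx': 257.8191186677432, 'cy': 193.68699336000648, 'R': array([[-0.40901465,  0.91251644,  0.00455639],
       [ 0.69777499,  0.31597165, -0.64286233],
       [-0.58806214, -0.25976078, -0.76596818]]), 't': array([ 0.23618449, -0.33334358,  1.5318215 ])} 0.003997802734375
top {'vertical_fov': 45.11159073793078, 'cx': 257.09554716510075, 'cy': 192.84138671580533, 'R': array([[ 0.00936291, -0.99995385,  0.00215489],
       [-0.99281217, -0.00955313, -0.11930103],
       [ 0.11931611, -0.0010224 , -0.99285579]]), 't': array([-0.01973789,  0.56295282,  1.47478461])} 0.0038859049479166665
```

View pics/scene0.png

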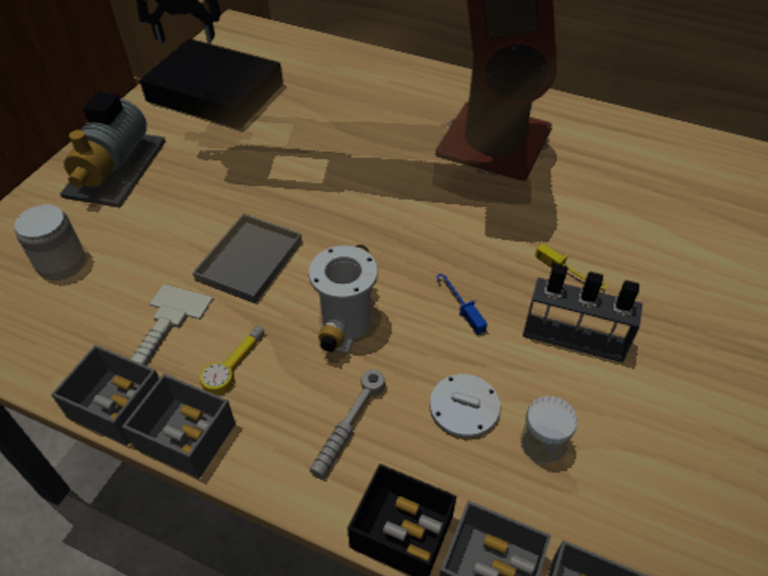

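View pics/top0.png

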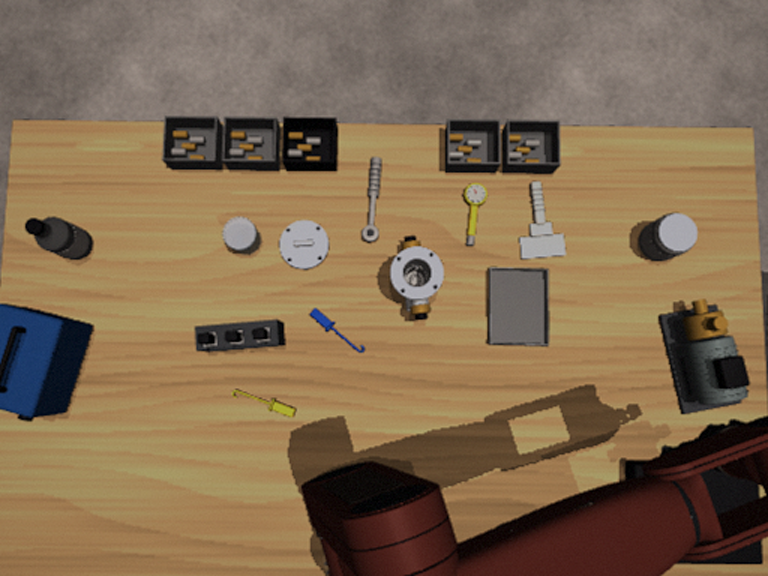

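```bash
cat > h.py <<'E'
import numpy as np,cv2
from station import *
def cal(n):
    c=calibration(n); f=192/np.tan(np.radians(c['vertical_fov'])/2); return f,c['cx'],c['cy'],np.array(c['R']),np.array(c['t'])
def ray(n,u,v):
    f,cx,cy,R,t=cal(n); C=-R.T@t; d=R.T@np.array([(u-cx)/f,(v-cy)/f,1]); return C,d
def onz(n,u,v,z):
    C,d=ray(n,u,v); return C+d*(z-C[2])/d[2]
def proj(n,X):
    f,cx,cy,R,t=cal(n); p=R@np.asarray(X)+t; return np.array([f*p[0]/p[2]+cx,f*p[1]/p[2]+cy])
def cloud(n,d):
    f,cx,cy,R,t=cal(n); v,u=np.mgrid[0:384,0:512]
    P=np.stack([(u-cx)/f*d,(v-cy)/f*d,d],-1); return (P-t)@R
def crop(im,x0,y0,x1,y1,s,fn,gain=1.0):
    c=np.clip(im[y0:y1,x0:x1].astype(float)*gain,0,255).astype(np.uint8)
    cv2.imwrite(fn,cv2.resize(c[:,:,::-1],None,fx=s,fy=s,interpolation=cv2.INTER_CUBIC))
E
python3 - <<'E'
from h import *
s=np.load('pics/scene0.npz');t=np.load('pics/top0.npz')
for n in ['scene','top']:
    f,cx,cy,R,tt=cal(n);print(n,f,-R.T@tt)
crop(s['im'],335,155,440,245,7,'pics/rack_s.png',2.2)
crop(t['im'],120,205,200,240,9,'pics/rack_t.png',2.2)
crop(s['im'],195,155,265,240,7,'pics/pot_s.png',1.5)
crop(t['im'],250,150,310,220,8,'pics/pot_t.png',1.5)
E
```

```text
scene 462.31770619740536 [1.23000795 0.28771204 0.95795636]
top 462.25527290963225 [ 0.38312565 -0.0128512   1.53145183]
```

View pics/rack_s.png

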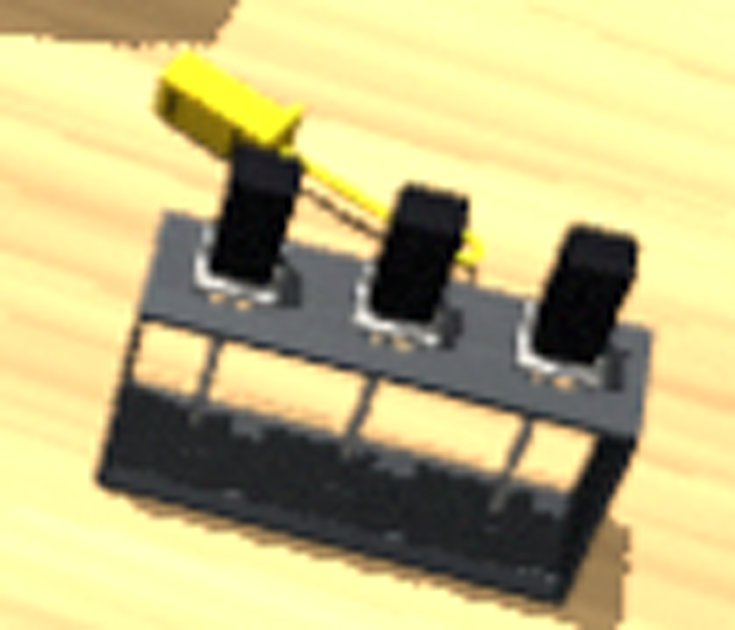

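View pics/rack_t.png

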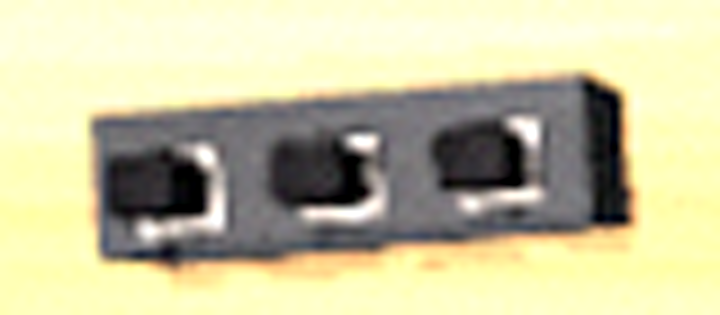

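View pics/pot_s.png

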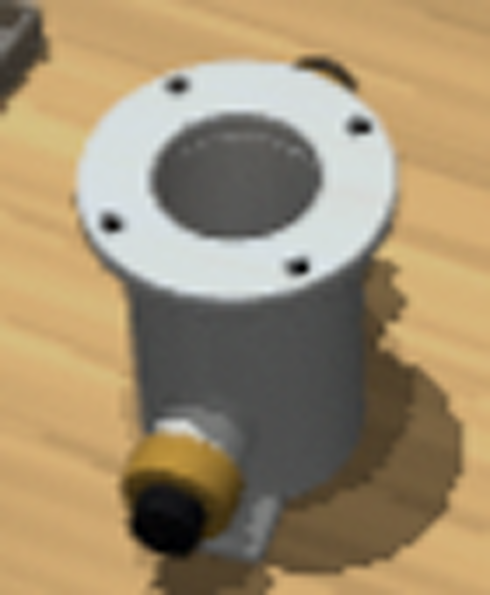

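View pics/pot_t.png

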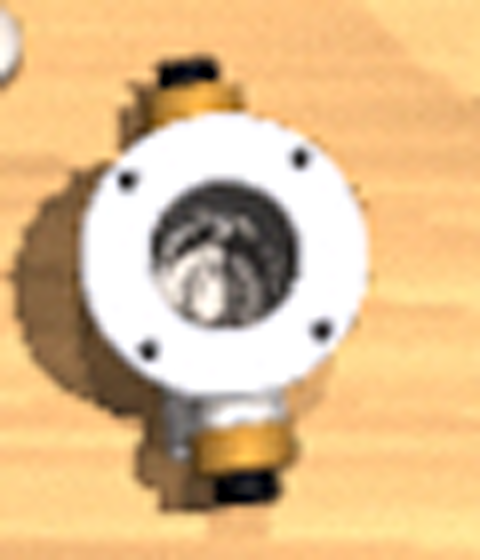

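```bash
python3 - <<'E'
from h import *
s=np.load('pics/scene0.npz');t=np.load('pics/top0.npz')
crop(s['im'],345,198,430,242,9,'pics/rack_s2.png',3.5)
P=cloud('scene',s['d']); 
# plate-top points
for nm,n,d,(x0,y0,x1,y1) in [('s','scene',s['d'],(340,155,440,245)),('t','top',t['d'],(120,205,200,240))]:
    P=cloud(n,d)[y0:y1,x0:x1]
    z=P[...,2]
    m=(abs(z-0.098)<0.006)&(P[...,0]>.25)
    q=P[m][:,:2].astype(np.float32); print(nm,m.sum(),cv2.minAreaRect(q), np.median(z[m]))
    h=np.clip(z/0.17,0,1)*255
    cv2.imwrite(f'pics/rz_{nm}.png',cv2.resize(cv2.applyColorMap(h.astype(np.uint8),cv2.COLORMAP_JET),None,fx=7,fy=7,interpolation=cv2.INTER_NEAREST))
    mm=z>0.14
    c,l,st,ce=cv2.connectedComponentsWithStats(mm.astype(np.uint8))
    for i in range(1,c):
        if st[i,4]>8: print(st[i],P[l==i].mean(0),P[l==i].max(0),P[l==i].min(0))
E
```

```text
s 929 ((0.4582895338535309, 0.29566720128059387), (0.05467294529080391, 0.170161172747612), 5.437630653381348) 0.09956375834782963
[27 19 11 12 99] [0.47024222 0.24101482 0.1586146 ] [1.23000795 0.28771204 0.95795636] [0.44980141 0.22867367 0.14030606]
[ 50  26  12  12 104] [0.457166   0.29493763 0.1504707 ] [0.46781283 0.30736178 0.15849754] [0.44238902 0.28242985 0.14003941]
[ 74  32  12  11 110] [0.45201877 0.34950901 0.1501746 ] [0.46085898 0.36205092 0.1574987 ] [0.43783058 0.33718302 0.14014209]
t 534 ((0.45992809534072876, 0.2929791808128357), (0.05011339858174324, 0.17170478403568268), 5.349355697631836) 0.0998001816640767
[30 15 10  8 59] [0.45492444 0.290785   0.15273179] [0.46468881 0.30500609 0.15929642] [0.44386534 0.27933045 0.14126923]
[49 14  9  7 59] [0.45883752 0.23638403 0.15241305] [0.46794359 0.24795374 0.15935038] [0.44984085 0.22506637 0.14102897]
[11 17 10  7 63] [0.44806028 0.34017026 0.17348751] [0.45808882 0.35947183 1.53145183] [ 0.38312565 -0.0128512   0.14429257]
```

View pics/rack_s2.png

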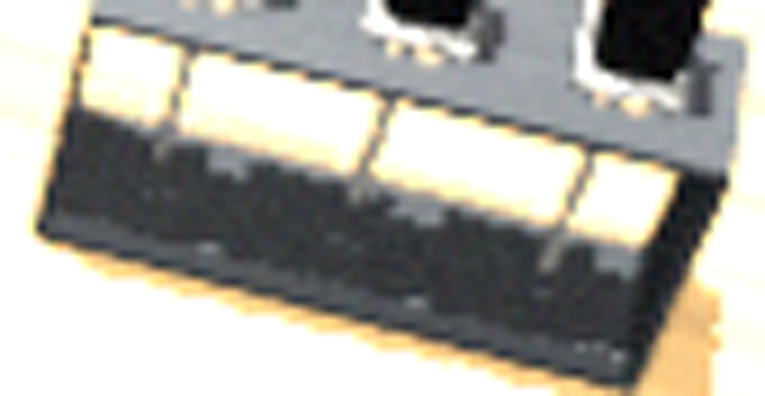

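View pics/rz_s.png

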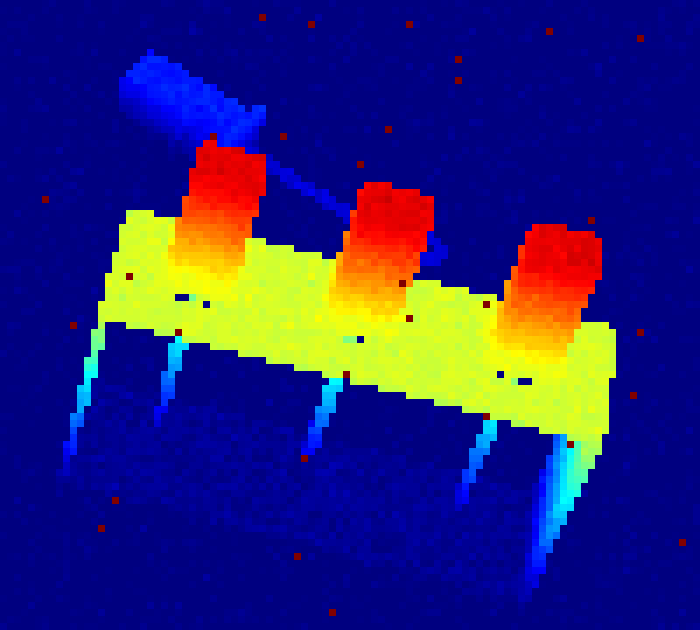

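View pics/rz_t.png

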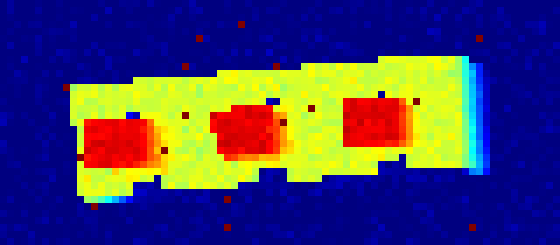

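```bash
python3 - <<'E'
from h import *
s=np.load('pics/scene0.npz');t=np.load('pics/top0.npz')
yaw=np.radians(5.4);c,sn=np.cos(yaw),np.sin(yaw); O=np.array([.4547,.2940])
def loc(P):
    d=P[...,:2]-O; return np.stack([d[...,0]*c+d[...,1]*sn,-d[...,0]*sn+d[...,1]*c,P[...,2]],-1)*1000
L=loc(cloud('scene',s['d']))
for yy in (-55,0,55):
    # search window around projected shaft
    print('slot',yy)
    for z in (60,50,40,30,25,20,15,11,5):
        X=np.array([O[0]-sn*yy/1e3,O[1]+c*yy/1e3,z/1e3]); u,v=proj('scene',X); v0=int(round(v)); u0=int(round(u))
        print(z,u0,v0,[ '%d,%d,%d'%tuple(L[v0,uu]) for uu in range(u0-3,u0+7)])
E
```

```text
slot -55
60 365 204 ['-48,-59,-1', '-50,-57,-2', '-1,-56,55', '0,-54,58', '-1,-51,58', '-52,-47,0', '-54,-44,-1', '-56,-42,-3', '29,-43,97', '27,-41,96']
50 364 206 ['-37,-61,3', '-40,-58,0', '-43,-56,-2', '1,-55,51', '0,-52,50', '-43,-48,0', '-44,-46,0', '-45,-43,0', '-48,-41,-1', '-48,-38,-1']
40 363 208 ['-33,-62,0', '-34,-59,-1', '-34,-57,0', '-3,-55,38', '2,-53,46', '-37,-49,0', '-40,-47,-3', '-38,-44,0', '-42,-42,-4', '-40,-39,0']
30 363 211 ['-20,-60,2', '-22,-58,1', '-21,-55,3', '0,-53,29', '0,-51,30', '-26,-48,0', '-27,-45,0', '-33,-42,-5', '-28,-40,0', '-29,-38,0']
25 362 212 ['-14,-62,4', '-16,-60,3', '-15,-57,5', '-22,-54,-2', '2,-53,29', '-22,-50,0', '-20,-47,3', '-23,-45,0', '-25,-42,0', '-26,-40,0']
20 362 213 ['-15,-61,0', '-15,-59,0', '-13,-56,3', '-1,-54,19', '-2,-52,18', '-15,-49,4', '-17,-47,2', '-18,-44,2', '-15,-42,7', '-20,-39,2']
15 362 215 ['-8,-60,0', '-3,-58,6', '-9,-55,0', '0,-53,13', '-8,-50,4', '-10,-48,3', '-9,-45,4', '-12,-43,2', '-16,-40,0', '-14,-38,1']
11 361 215 ['-9,-63,-2', '-8,-60,0', '-3,-58,6', '-9,-55,0', '0,-53,13', '-8,-50,4', '-10,-48,3', 
[... 1767 characters left out ...]
,55,35', '-29,63,-2', '-27,65,0', '-30,68,-2', '-27,70,2', '-30,73,0']
25 406 223 ['-14,50,5', '-16,53,4', '-20,56,0', '2,54,30', '4,56,33', '-17,62,7', '-21,65,3', '-24,68,0', '-27,71,-1', '-29,73,-2']
20 405 225 ['-12,49,0', '-9,51,3', '-11,54,2', '-1,54,16', '2,56,22', '-17,62,0', '-15,64,2', '-16,66,2', '-16,68,2', '-15,70,4']
15 405 226 ['-4,49,5', '-5,51,5', '-7,54,4', '1,55,15', '2,57,18', '-8,61,5', '-10,64,4', '-10,66,5', '-10,68,6', '-14,71,2']
11 404 227 ['-1,47,4', '-2,50,3', '-2,52,5', '-3,54,5', '0,56,11', '-7,60,2', '-6,62,4', '-8,64,3', '-8,67,3', '-10,69,2']
5 404 228 ['0,48,1', '-1,50,2', '1,52,6', '-1,55,3', '-3,58,2', '-4,60,2', '-3,62,4', '-5,65,2', '-3,67,6', '-6,69,3']
```

```bash
python3 - <<'E'
from h import *
ims=[];ds=[]
for i in range(4):
    im,d=get_image('scene'); ims.append(im.astype(float)); ds.append(d)
A=np.mean(ims,0); np.savez('pics/avg.npz',A=A,d=np.median(ds,0))
yaw=np.radians(5.4);c,sn=np.cos(yaw),np.sin(yaw); O=np.array([.4547,.2940])
W=lambda x,y,z: np.array([O[0]+(c*x-sn*y)/1e3,O[1]+(sn*x+c*y)/1e3,z/1e3])
tiles=[]
for yy in (-55,0,55):
    u,v=proj('scene',W(0,yy,20)); u0,v0=int(round(u))-9,int(round(v))-20
    t=np.clip(A[v0:v0+30,u0:u0+22]*3,0,255).astype(np.uint8)[:,:,::-1]
    tiles.append(cv2.resize(t,None,fx=12,fy=18,interpolation=cv2.INTER_NEAREST)[:, :]); 
    for nm,p in [('bot',W(-6.5,yy,11)),('tiptop',W(-12.5,yy,24.5)),('tipbot',W(-12.5,yy,11)),('shaft z11',W(0,yy,11)),('shaft z30',W(0,yy,30))]: print(yy,nm,proj('scene',p).round(1), ((proj('scene',p)-[u0,v0]+.5)*[12,18]).round())
    print((A[v0+6:v0+28,u0+4:u0+18].sum(-1)/3).round().astype(int))
cv2.imwrite('pics/shafts.png',np.hstack(tiles))
E
```

```text
-55 bot [361.7 213.6] [111. 379.]
-55 tiptop [363.1 208.6] [127. 290.]
-55 tipbot [362.2 211.8] [116. 348.]
-55 shaft z11 [361.3 215.5] [105. 413.]
-55 shaft z30 [362.6 210.9] [121. 332.]
[[ 50  50  50  50  50  50  50  51  51  51  50  52  59  54]
 [ 29  35  42  49  51  50  50  50  50  50  50  50  50  50]
 [ 80  55  40  32  30  35  42  48  50  50  49  49  50  50]
 [108 105 103  88  79  55  40  31  30  35  41  48  50  50]
 [111 112 112 109 108 104 102  75  42  27  36  31  30  39]
 [109 109 111 111 112 112 112  86  51  47  88  86  78  56]
 [105 106 108 109 110 110 110  79  46  77 105 109 107 102]
 [100 102 104 105 106 108 109  72  41  92 111 112 112 112]
 [100  98  98  99 102 103  95  62  50  96 110 111 112 112]
 [ 91  99 102 100  98  98  74  46  71  99 106 108 109 110]
 [ 85  90  91  91  99 102  67  40  72  95 102 103 105 107]
 [ 59  62  74  79  97  93  60  49  87  99  98  99 101 102]
 [ 26  40  49  51  62  55  43  51  92  96  90  89  96  90]
 [ 17  22  24  37  43  39  35  42  61  64  74  85  90  88]
 [ 17  17  18  21  24  29  36  40  43  44  48  53  60  62]
 [ 18  18  18  17  17  34  
[... 2645 characters left out ...]
8  70  82  97 104  95  60  50  92 107 109 109 109]
 [ 41  41  46  50  60  65  59  47  73  89  93  93  94 104]
 [ 22  23  22  34  41  40  36  38  54  60  72  84  88  91]
 [ 16  17  16  20  22  25  33  38  41  42  46  50  57  60]
 [ 15  16  15  16  16  23  36  31  23  22  22  34  41  42]
 [ 16  16  16  16  16  30  35  24  16  16  16  32  38  38]
 [ 16  16  16  16  20  34  30  18  16  16  15  33  38  38]
 [ 17  16  16  16  17  20  19  16  16  16  16  21  22  22]
 [ 16  16  16  16  16  15  16  16  16  16  16  16  16  16]
 [ 16  15  16  16  21  22  18  17  16  16  16  16  15  15]
 [ 16  16  17  16  17  18  15  16  16  16  16  17  16  16]
 [ 17  17  16  16  16  16  15  16  16  16  16  16  16  16]]
```

View pics/shafts.png

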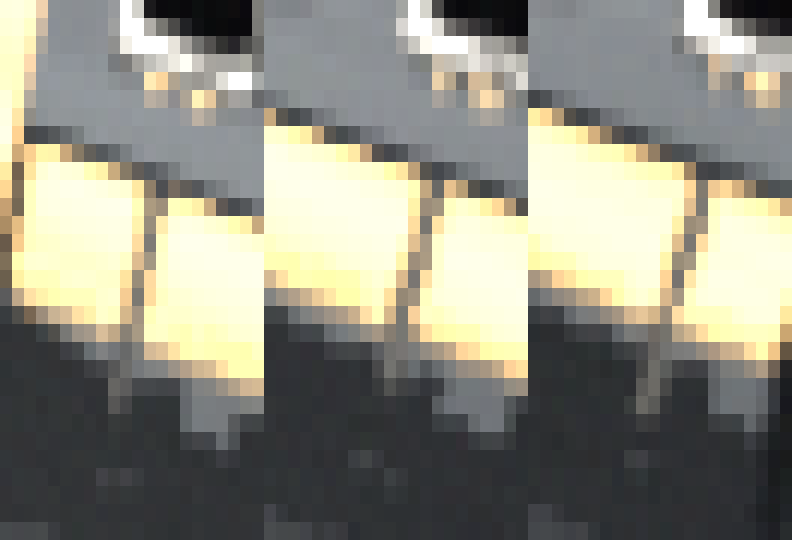

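```bash
python3 - <<'E'
from h import *
A=np.load('pics/avg.npz')['A'].sum(-1)/3
t=np.load('pics/top0.npz')['im'].astype(float).sum(-1)/3
yaw=np.radians(5.4);c,sn=np.cos(yaw),np.sin(yaw); O=np.array([.4547,.2940])
def loc(P):
    d=P[...,:2]-O; return (np.array([d[0]*c+d[1]*sn,-d[0]*sn+d[1]*c])*1000).round(1)
for u,v,y in [(369,215,-55),(390,220,0),(412,226,55)]:
    p=loc(onz('scene',u,v,.004)); print(p, p-[-17,y])
# rectified shelf at z=4mm, 1mm/px, local x -30..35, y -95..95
W=lambda x,y,z: np.array([O[0]+(c*x-sn*y)/1e3,O[1]+(sn*x+c*y)/1e3,z/1e3])
X,Y=np.meshgrid(np.arange(-30,35,.5),np.arange(-95,95,.5),indexing='ij')
mu=np.zeros(X.shape,np.float32);mv=mu.copy()
for i in range(X.shape[0]):
  for j in range(X.shape[1]): mu[i,j],mv[i,j]=proj('scene',W(X[i,j],Y[i,j],4))
r=cv2.remap(A.astype(np.float32),mu,mv,cv2.INTER_LINEAR)
cv2.imwrite('pics/shelf.png',cv2.resize(np.clip(r*4,0,255).astype(np.uint8),None,fx=2,fy=3))
E
```

```text
[-13.7 -36.1] [ 3.3 18.9]
[-15.1  18. ] [ 1.9 18. ]
[-14.2  73.9] [ 2.8 18.9]Traceback (most recent call last):
  File "<stdin>", line 14, in <module>
  File "h.py", line 10, in proj
    f,cx,cy,R,t=cal(n); p=R@np.asarray(X)+t; return np.array([f*p[0]/p[2]+cx,f*p[1]/p[2]+cy])
                ~~~^^^
  File "h.py", line 4, in cal
    c=calibration(n); f=192/np.tan(np.radians(c['vertical_fov'])/2); return f,c['cx'],c['cy'],np.array(c['R']),np.array(c['t'])
ValueError: time passes only in moves, steps and waits
```

```bash
python3 - <<'E'
import re
s=open('h.py').read()
s=s.replace("def cal(n):\n    c=calibration(n);","_c={}\ndef cal(n):\n    if n not in _c: _c[n]=calibration(n)\n    c=_c[n];")
open('h.py','w').write(s)
E
python3 - <<'E'
from h import *
A=np.load('pics/avg.npz')['A'].sum(-1)/3
yaw=np.radians(5.4);c,sn=np.cos(yaw),np.sin(yaw); O=np.array([.4547,.2940])
W=lambda x,y,z: np.array([O[0]+(c*x-sn*y)/1e3,O[1]+(sn*x+c*y)/1e3,z/1e3])
for yy in (-55,0,55):
    print(yy)
    a=proj('scene',W(0,yy,11));b=proj('scene',W(0,yy,60))
    for v in range(int(b[1])-1,int(a[1])+3):
        uc=a[0]+(v-a[1])*(b[0]-a[0])/(b[1]-a[1]); u0=int(round(uc))
        z=11+(v-a[1])/(b[1]-a[1])*49
        row=A[v,u0-4:u0+5]
        bg=np.interp(np.arange(9),[0.5,7.5],[row[:2].mean(),row[7:].mean()])
        d=1-row/bg; w=d.sum()/.645; cen=(d*np.arange(u0-4,u0+5)).sum()/d.sum()-uc
        print(v,'z%.0f'%z,'w%.2f off%.2f'%(w,cen),row.astype(int))
E
```

```text
-55
202 z66 w3.01 off-0.24 [78 55 39 31 29 34 41 48 49]
203 z62 w1.81 off1.74 [107 104 102  75  41  26  35  31  29]
204 z58 w1.65 off1.03 [111 112 112  85  50  47  88  85  78]
205 z54 w1.69 off0.79 [109 109 110 110  78  46  76 104 108]
206 z50 w1.71 off0.85 [105 106 108 108  72  41  92 110 112]
207 z46 w1.78 off0.84 [ 99 101 103  94  61  49  95 109 110]
208 z42 w1.84 off0.44 [101 100  98  98  73  46  71  98 106]
209 z38 w1.51 off1.17 [ 90  90  99 101  66  40  71  94 101]
210 z33 w0.85 off1.94 [73 78 97 93 59 48 86 99 98]
211 z29 w1.20 off0.23 [48 50 62 55 42 50 92 96 90]
212 z25 w0.48 off1.98 [21 24 36 43 39 35 41 61 63]
213 z21 w0.25 off-5.46 [16 17 21 23 29 35 40 42 43]
214 z17 w-1.45 off1.40 [17 17 17 17 33 30 24 24 23]
215 z13 w-1.44 off0.97 [17 17 18 16 17 28 23 17 17]
216 z9 w-0.10 off4.59 [18 17 16 17 16 19 18 17 16]
217 z5 w-0.04 off0.67 [17 17 17 17 17 18 17 17 17]
0
208 z65 w3.07 off0.46 [98 83 74 52 27 24 28 37 41]
209 z61 w0.69 off3.02 [109 105 104  88  54  34  63  51  27]
210 z57 w2.18 off0.85 [111 110 110  78  46  48  90  99  95]
211 z52 w1.92 off0.83 [111 111 111 112  
[... 861 characters left out ...]
[108 108 108  98  62  40  90 101  96]
217 z51 w2.39 off0.78 [110 109 108  78  46  49  96 109 108]
218 z47 w2.26 off0.70 [110 110 111  98  62  39  72 101 109]
219 z43 w2.35 off0.67 [109 109 110  79  46  49  93 108 108]
220 z39 w1.69 off0.91 [ 92 103 107 107  69  38  74 102 110]
221 z35 w1.45 off0.95 [ 82  97 103  94  60  49  92 107 109]
222 z31 w0.91 off0.22 [45 49 60 64 59 46 72 89 93]
223 z26 w0.91 off-0.24 [22 34 40 39 35 37 54 59 72]
224 z22 w-0.04 off38.72 [15 20 22 25 33 38 41 42 46]
225 z18 w-2.06 off1.39 [15 14 15 15 23 35 30 23 21]
226 z14 w-3.81 off1.11 [16 16 16 15 30 35 24 16 16]
227 z10 w-3.15 off0.94 [15 15 16 15 20 34 29 18 16]
228 z6 w-0.75 off1.35 [16 16 16 16 17 20 19 16 16]
```

```bash
python3 - <<'E'
from h import *
d=np.load('pics/avg.npz')['d']
yaw=np.radians(5.4);c,sn=np.cos(yaw),np.sin(yaw); O=np.array([.4547,.2940])
P=cloud('scene',d); q=P[...,:2]-O
L=np.stack([q[...,0]*c+q[...,1]*sn,-q[...,0]*sn+q[...,1]*c,P[...,2]],-1)*1000
for yy,(u0,v0) in zip((-55,0,55),((358,203),(379,209),(401,215))):
    print(yy)
    for v in range(v0,v0+15):
        print(v,' '.join('%4d,%3d'%(L[v,u,0],L[v,u,2]) if L[v,u,2]>7.5 else '   .    ' for u in range(u0,u0+14)))
E
```

```text
-55
203    .        .        .        .        .        .        .       -2, 59   27, 95   28, 96   28, 97   27, 98   27, 98   26, 98
204    .        .        .        .        .        .       -1, 56    1, 59   -1, 57    .        .        .       29, 97   27, 96
205    .        .        .        .        .        .        0, 54    0, 53    .        .        .        .        .        .    
206    .        .        .        .        .        .        0, 50    0, 50    .        .        .        .        .        .    
207    .        .        .        .        .        .        0, 47    0, 46    .        .        .        .        .        .    
208    .        .        .        .        .        0, 40    0, 42    .        .        .        .        .        .        .    
209    .        .        .        .        .       -1, 36    0, 38    .        .        .        .        .        .        .    
210    .        .        .        .        .        0, 33   -1, 33    .        .        .        .        .        .        .    
211    .        .        .        .        .        2, 3
[... 4054 characters left out ...]
    .        .        .        .        .        .    
225    .        .        .        .       -1, 16    2, 22    .        .        .        .        .        .        .        .    
226    .        .        .        .        2, 17    3, 19    .        .        .        .        .        .        .        .    
227    .        .        .        .        2, 13    .        .        .        .        .        .        .        .        .    
228    .        .        .        .        .        .        .        .        .        .        .        .        .        .    
229    .        .        .        .        .        .        .        .        .        .        .        .        .        .
```

```bash
python3 - <<'E'
from h import *
ims=[];ds=[]
for i in range(4):
    im,d=get_image('top'); ims.append(im.astype(float)); ds.append(d)
A=np.mean(ims,0); dt=np.median(ds,0); np.savez('pics/avgt.npz',A=A,d=dt)
dsn=np.load('pics/avg.npz')['d']
for n,d in (('top',dt),('scene',dsn)):
    P=cloud(n,d); m=(abs(P[...,2]-.135)<.004)&(abs(P[...,0]-.53)<.2)&(abs(P[...,1])<.15)
    c,l,st,ce=cv2.connectedComponentsWithStats(m.astype(np.uint8)); i=1+np.argmax(st[1:,4])
    q=P[l==i]; print(n,st[i],np.median(q[:,2]),cv2.minEnclosingCircle(q[:,:2].astype(np.float32)))
    cn=cv2.findContours((l==i).astype(np.uint8),cv2.RETR_CCOMP,cv2.CHAIN_APPROX_NONE)[0]
    for k in cn:
        if len(k)>25:
            e=cv2.fitEllipse(k); print(len(k),e,onz(n,*e[0],.135))
    z=P[...,2]
    x0,y0,w,h=st[i,:4]
    if n=='top': C0=q[:,:2].mean(0)
    r=np.hypot(P[...,0]-C0[0],P[...,1]-C0[1])
    mm=(r<.026)&(z>.076)&(z<.125)
    print('bail?',mm.sum())
    for v,u in np.argwhere(mm): print(u,v,((P[v,u]-[*C0,0])*1000).round(0))
# tray
for n,d in (('top',dt),('scene',dsn)):
    P=cloud(n,d); m=(abs(P[...,2]-.020)<.004)&(P[...,1]<-.1)&(P[...,1]>-.42)&(P[...,0]>.35)&(P[...,0]<.62)
    c,l,st,ce=cv2.connectedComponentsWithStats(m.astype(np.uint8)); 
    i=1+np.argmax(st[1:,4]); print(n,st[i],cv2.minAreaRect(P[l==i][:,:2].astype(np.float32)))
E
```

```text
top [261 164  35  36 714] 0.13519467910648664 ((0.5873771905899048, -0.07764236629009247), 0.05507035180926323)
99 ((277.95526123046875, 181.2975616455078), (34.79568099975586, 34.833473205566406), 160.78823852539062) [ 0.58704174 -0.0776211   0.135     ]
55 ((277.9250793457031, 181.33990478515625), (19.538116455078125, 19.98415756225586), 101.39096069335938) [ 0.58691029 -0.0775295   0.135     ]
bail? 17
280 177 [22. -9. 78.]
278 178 [16. -2. 93.]
279 178 [17. -5. 87.]
280 178 [19. -9. 78.]
281 178 [ 19. -12.  78.]
277 179 [ 12.   1. 100.]
276 180 [  9.   5. 100.]
277 180 [ 9.  1. 97.]
276 181 [  6.   5. 100.]
275 182 [ 3.  8. 98.]
275 183 [-0.  8. 98.]
274 184 [-4. 11. 99.]
274 185 [-6. 11. 95.]
274 186 [-9. 11. 95.]
274 187 [-12.  10.  92.]
274 188 [-14.  10.  85.]
274 189 [-17.  10.  81.]
scene [206 164  46  35 927] 0.13431610212606537 ((0.5872703194618225, -0.07463521510362625), 0.05547459423542023)
114 ((228.09661865234375, 180.55760192871094), (33.85246658325195, 45.057960510253906), 86.14537811279297) [ 0.59014924 -0.07249421  0.135     ]
61 ((228.1369171142578, 180.10472106933594), (18.286283493041992, 24.92120361328125), 86.30479431152344) [ 0.58881784 -0.07305116  0.135     ]
bail? 18
220 177 [-10. -24. 122.]
220 178 [-10. -24. 118.]
221 179 [-12. -23. 113.]
217 180 [  3. -25. 123.]
218 180 [ -2. -25. 118.]
217 181 [  3. -25. 120.]
218 181 [ -2. -26. 114.]
220 181 [ -9. -24. 108.]
217 182 [  5. -25. 118.]
219 182 [ -5. -25. 107.]
223 182 [-16. -20.  99.]
217 183 [  5. -25. 114.]
218 183 [ -1. -26. 107.]
219 184 [ -4. -25. 101.]
218 185 [ -0. -26. 101.]
222 185 [-13. -22.  89.]
225 185 [-19. -17.  85.]
220 186 [ -7. -24.  91.]
top [334 178  32   2  47] ((0.6153877973556519, -0.3189553916454315), (0.003777633421123028, 0.10221469402313232), 0.08657941222190857)
scene [128 142  73  56 384] ((0.5320364236831665, -0.3034079074859619), (0.13137711584568024, 0.17180733382701874), 89.66154479980469)
```

```bash
python3 - <<'E'
from h import *
from scipy.spatial.transform import Rotation as Ro
o=get_obs(); R=Ro.from_rotvec(o['tool_rot']).as_matrix(); print(R.round(4)); print(o['time_s'],o['tcp_pos'],np.degrees(np.arctan2(R[1,0],R[0,0])), np.degrees(o['q']))
np.set_printoptions(suppress=True)
# handle position estimates in each camera (mid tool top face)
yaw=np.radians(5.4)
for n,f in (('top','pics/avgt.npz'),('scene','pics/avg.npz')):
    P=cloud(n,np.load(f)['d']); m=(abs(P[...,2]-.154)<.004)&(abs(P[...,0]-.4547)<.03)&(abs(P[...,1]-.294)<.03)
    q=P[m]; print(n,q[:,:2].mean(0),cv2.minAreaRect(q[:,:2].astype(np.float32)))
E
```

```text
[[ 4.249e-01 -0.000e+00  9.053e-01]
 [-9.053e-01  1.000e-04  4.249e-01]
 [-1.000e-04 -1.000e+00  0.000e+00]]
0.5 [ 0.26553185 -0.56574351  0.23127179] -64.85742984679754 [-7.20825223e+01  1.26264783e+01  8.74667856e+01  7.82979235e-04
  7.99099231e+01 -7.22522959e+00]
top [0.45526896 0.29189959] ((0.45536866784095764, 0.2921673357486725), (0.018357666209340096, 0.024132343009114265), 2.982599973678589)
scene [0.45453227 0.29495838] ((0.4536018669605255, 0.29512232542037964), (0.01968158222734928, 0.023719141259789467), 5.047170639038086)
```

move_arm:
  motion: [-69.7,3,53.6,-1.227,1,-69.7,3,53.6,-1.227,1,-69.7,3,53.6,-1.227,1,-69.7,3,53.6,-1.227,1,-69.7,3,53.6,-1.227,1,-69.7,3,53.6,-1.227,1,-69.7,3,53.6,-1.227,1,-69.7,3,53.6,-1.227,1,-69.7,3,53.6,-1.227,1,-69.7,3,53.6,-1.227,1,-69.7,3,53.6,-1.227,1,-69.7,3,53.6,-1.227,1,-69.7,3,53.6,-1.227,1,-69.7,3,53.6,-1.227,1,-69.7,3,53.6,-1.227,1,-69.7,3,53.6,-1.227,1,-69.7,3,53.6,-1.227,1,-69.7,3,53.6,-1.227,1,-69.7,3,53.6,-1.227,1,-69.7,3,53.6,-1.227,1]

```text
time_s: 3.0
tcp_pos: [0.4548, 0.2925, 0.2015]
tool_rot: [-1.569, -0.074, 0.074]
ft_force: [0.5, -0.1, -0.3]
width: 1.001
```

move_arm:
  motion: [0,3,0.1,0,1,0,6,0.1,0,1,0,8.8,0.1,0,1,0,8.8,0.1,0,1,0,8.8,0.1,0,-1,0,8.8,0.1,0,-1,0,8.8,0.1,0,-1,0,8.8,0.1,0,-1,0,8.8,0.1,0,-1,0,8.8,0.1,0,-1,0,8.8,0.1,0,-1]
  newtons: 60

```text
time_s: 4.38
tcp_pos: [0.455, 0.2942, 0.1142]
tool_rot: [-1.569, -0.076, 0.074]
ft_force: [-0.3, 0.5, 5.3]
width: 0.229
```

```bash
python3 - <<'E'
from h import *
im,d=get_image('scene'); crop(im,330,110,450,250,5,'pics/g1.png',2); print(get_obs()['width'],get_obs()['ft_force'],get_obs()['ft_torque'])
E
```

```text
0.22929137493865429 [-1.41479097 -0.61134432  5.84115583] [-0.08836056  0.22877067  0.00572565]
```

View pics/g1.png

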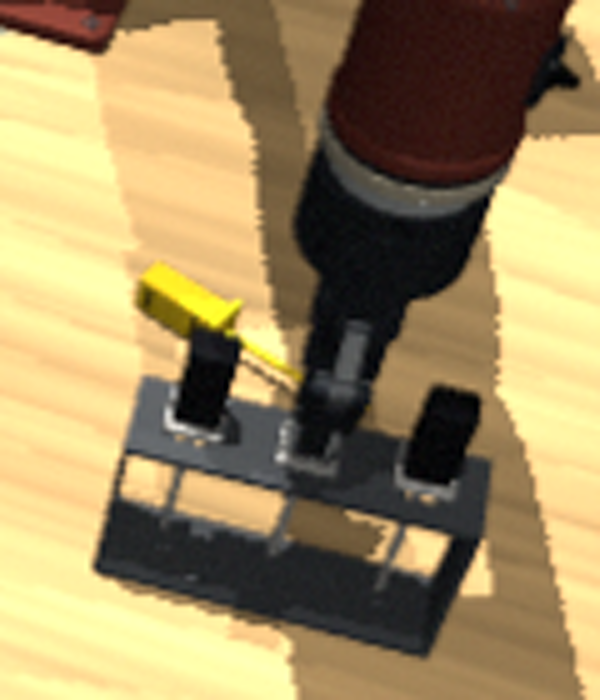

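move_arm:
  motion: [0,-1,0,0,-1,0,-3,0,0,-1,0,-5,0,0,-1,0,-8,0,0,-1,0,-12,0,0,-1,0,-14,0,0,-1,0,-14,0,0,-1]

```text
time_s: 5.3
tcp_pos: [0.4555, 0.2943, 0.2554]
tool_rot: [-1.568, -0.077, 0.072]
ft_force: [0.0, -0.1, -1.7]
width: 0.231
```

```bash
python3 - <<'E'
from h import *
im,d=get_image('scene'); crop(im,330,70,450,240,4,'pics/g2.png',2); np.savez('pics/g2.npz',im=im,d=d)
im,d=get_image('top'); crop(im,110,190,210,250,7,'pics/g2t.png',2); np.savez('pics/g2t.npz',im=im,d=d)
print(get_obs()['tcp_pos'],get_obs()['width'],get_obs()['ft_force'],get_obs()['ft_torque'])
E
```

```text
[0.45406733 0.29366368 0.25238376] 0.22730081920118306 [ 0.59403899 -0.17067495 -1.30583209] [ 0.00733681  0.00699149 -0.00365982]
```

View pics/g2.png

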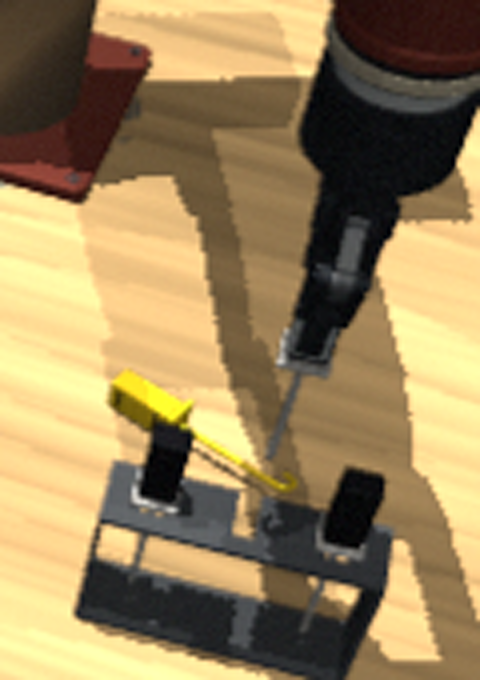

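View pics/g2t.png

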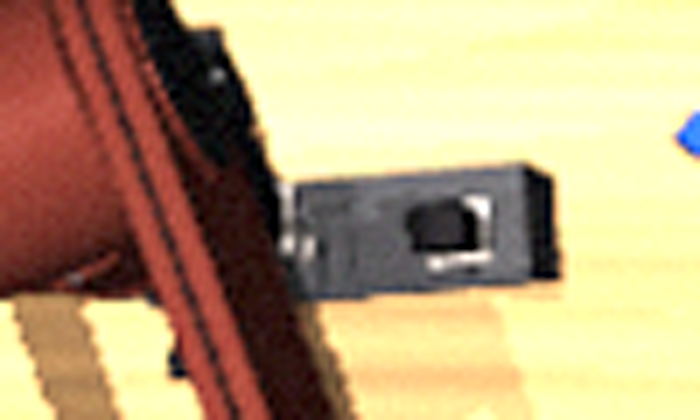

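move_arm:
  motion: [0,-4.5,0,0,-1,0,-4.5,0,0,-1,9.1,-4.5,-38.9,2.19,-1,9.1,-4.5,-38.9,2.19,-1,9.1,-4.5,-38.9,2.19,-1,9.1,-4.5,-38.9,2.19,-1,9.1,-4.5,-38.9,2.19,-1,9.1,-4.5,-38.9,2.19,-1,9.1,-4.5,-38.9,2.19,-1,9.1,-4.5,-38.9,2.19,-1,9.1,-4.5,-38.9,2.19,-1,9.1,-4.5,-38.9,2.19,-1,9.1,-4.5,-38.9,2.19,-1,9.1,-4.5,-38.9,2.19,-1,9.1,-4.5,-38.9,2.19,-1,9.1,-4.5,-38.9,2.19,-1]

```text
time_s: 7.4
tcp_pos: [0.5816, -0.0846, 0.297]
tool_rot: [-0.917, 1.584, -1.581]
ft_force: [0.1, 0.3, -1.9]
width: 0.228
```

```bash
python3 - <<'E'
from h import *
im,d=get_image('scene'); crop(im,180,90,290,240,4,'pics/h1.png',1.3); np.savez('pics/h1.npz',im=im,d=d)
im2,d2=get_image('top'); crop(im2,210,130,330,230,6,'pics/h1t.png',1.3); np.savez('pics/h1t.npz',im=im2,d=d2)
o=get_obs(); print(o['time_s'],o['tcp_pos'],o['tool_rot'],o['q'],o['ft_force'])
P=cloud('scene',d); c=o['tcp_pos']
m=(P[...,2]>.18)&(P[...,2]<.272)&(np.hypot(P[...,0]-c[0],P[...,1]-c[1])<.03)
for v in np.unique(np.argwhere(m)[:,0]):
    us=np.argwhere(m[v])[:,0]; print(v,us.min(),us.max(),(P[v,us].mean(0)*1000).round(1))
E
```

```text
7.5 [ 0.58181783 -0.08464419  0.29762168] [-0.91556649  1.58360984 -1.58239694] [-2.78560463e-01  9.74640226e-02  1.54083730e+00  6.59623972e-06
  1.50420734e+00  1.81484755e+00] [-0.54743923 -0.26610584 -1.07767321]
136 222 222 [583.4 -84.  268.4]
137 221 222 [585.9 -84.  267.6]
138 221 222 [586.3 -83.9 265.1]
139 221 222 [585.8 -84.4 261.5]
140 221 222 [585.4 -84.8 258. ]
141 221 222 [585.7 -84.9 255.2]
142 221 222 [585.2 -85.4 251.5]
143 221 222 [584.8 -85.8 248. ]
144 221 222 [583.8 -86.6 243.8]
145 221 223 [585.5 -84.5 243.1]
146 221 223 [585.6 -84.6 240.1]
147 221 223 [585.  -85.2 236.2]
148 222 223 [585.7 -83.7 234.3]
149 222 223 [585.7 -83.9 231.1]
150 222 223 [585.9 -84.  228.2]
151 222 223 [585.6 -84.3 224.6]
152 222 223 [585.5 -84.6 221.3]
153 222 223 [585.2 -84.9 217.7]
154 222 223 [585.3 -85.1 214.5]
155 222 223 [586.4 -84.6 212.5]
156 222 223 [583.8 -86.4 206.2]
157 222 223 [586.2 -85.2 205.7]
158 222 223 [586.2 -85.3 202.4]
159 223 226 [587.3 -80.1 202.4]
160 223 226 [589.7 -78.5 202.1]
161 224 226 [589.1 -77.7 198.5]
162 225 226 [591.3 -75.4 198.4]
```

View pics/h1.png

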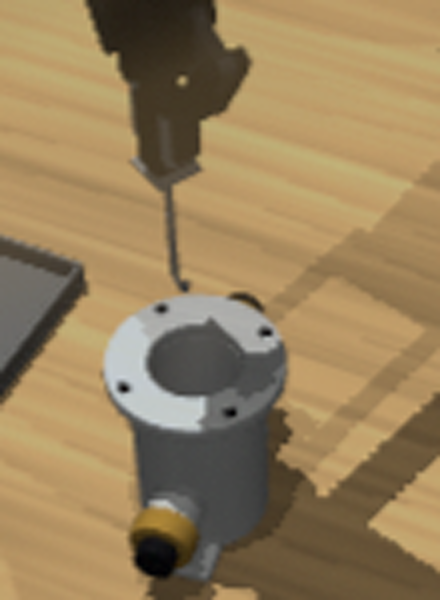

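View pics/h1t.png

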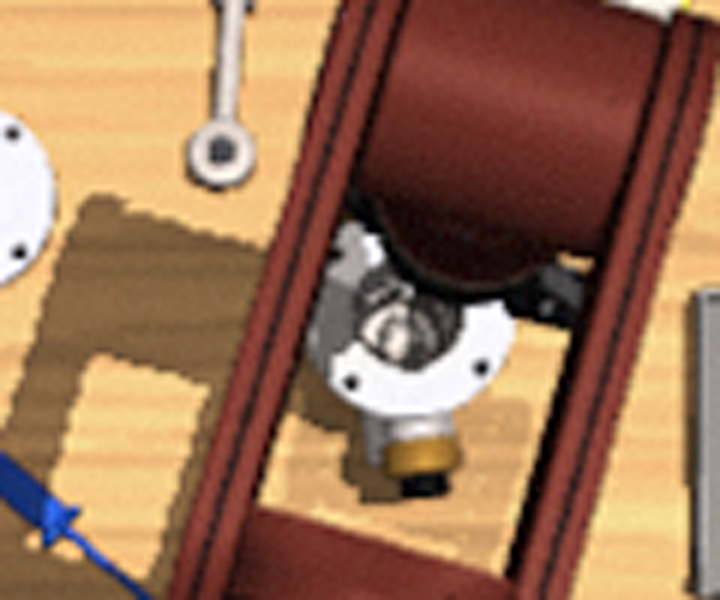

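move_arm:
  motion: [0.1,2.5,0,0,-1,0.1,5,0,0,-1,0.1,7.5,0,0,-1,0.1,9,0,0,-1,0.1,9,0,0,-1,0.1,9,0,0,-1]

```text
time_s: 8.25
tcp_pos: [0.5822, -0.0858, 0.2095]
tool_rot: [-0.913, 1.582, -1.585]
ft_force: [0.2, 0.3, -0.7]
width: 0.227
```

move_arm:
  motion: [0,0.6,0,0,-1,0,1.2,0,0,-1,0,1.2,0,0,-1]

```text
time_s: 8.62
tcp_pos: [0.5811, -0.0855, 0.1956]
tool_rot: [-0.915, 1.585, -1.583]
ft_force: [0.1, 0.2, -1.3]
width: 0.229
```

move_arm:
  motion: [0,0.6,0,0,-1,0,1.2,0,0,-1,0,1.2,0,0,-1]

```text
time_s: 9.0
tcp_pos: [0.581, -0.0854, 0.1833]
tool_rot: [-0.915, 1.585, -1.583]
ft_force: [-0.3, -0.3, -0.7]
width: 0.226
```

move_arm:
  motion: [0,0.2,0,0,-1,-0.4,0.2,0,0,-1,-0.7,0.2,0,0,-1,-0.7,0.2,0,0,-1]

```text
time_s: 9.5
tcp_pos: [0.5853, -0.0792, 0.1825]
tool_rot: [-0.914, 1.583, -1.584]
ft_force: [-0.6, -0.2, -1.7]
width: 0.229
```

move_arm:
  motion: [-0.3,0,0,0,-1,-0.6,0,0,0,-1,-0.6,0,0,0,-1]

```text
time_s: 9.88
tcp_pos: [0.5881, -0.0741, 0.1823]
tool_rot: [-0.914, 1.584, -1.584]
ft_force: [0.4, -0.3, -2.3]
width: 0.228
```

```bash
python3 - <<'E'
from h import *
o=get_obs(); print(o['ft_force'],o['ft_torque'],o['tcp_pos'])
im2,d2=get_image('top'); crop(im2,260,150,310,210,8,'pics/h2t.png',1.5); np.savez('pics/h2t.npz',im=im2,d=d2)
E
```

```text
[ 0.44372966 -0.34728527 -2.33598333] [-0.00879767 -0.02462827  0.03129842] [ 0.58813991 -0.07411002  0.1823013 ]
```

View pics/h2t.png

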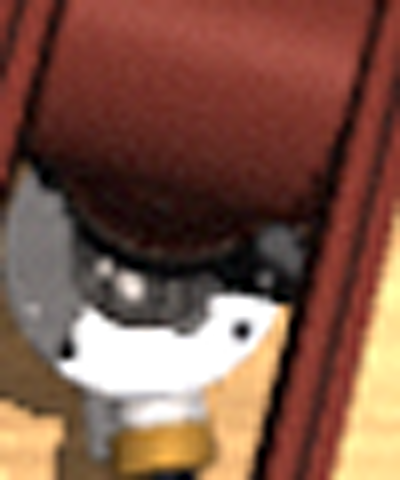

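move_arm:
  motion: [0,-0.4,0,0,-1,0,-0.8,0,0,-1,0,-0.8,0,0,-1]

```text
time_s: 10.3
tcp_pos: [0.5884, -0.0745, 0.1911]
tool_rot: [-0.913, 1.583, -1.585]
ft_force: [-1.0, 0.0, -1.1]
width: 0.23
```

move_arm:
  motion: [0,-0.2,0,0,-1,0,-0.4,0,0,-1,0,-0.4,0,0,-1]

```text
time_s: 10.68
tcp_pos: [0.5881, -0.0743, 0.1945]
tool_rot: [-0.914, 1.584, -1.584]
ft_force: [0.3, 0.2, -1.4]
width: 0.226
```

move_arm:
  motion: [0,-0.1,0,0,-1,0,-0.2,0,0,-1,0,-0.3,0,0,-1,0,-0.3,0,0,-1]

```text
time_s: 11.18
tcp_pos: [0.5874, -0.0742, 0.1966]
tool_rot: [-0.915, 1.585, -1.583]
ft_force: [-0.1, 0.2, -5.3]
width: 0.228
```

move_arm:
  motion: [0.2,0,0,0,-1,0.4,0,0,0,-1,0.6,-0.05,0,0,-1,0.75,-0.1,0,0,-1,0.75,-0.1,0,0,-1]

```text
time_s: 11.8
tcp_pos: [0.5843, -0.0809, 0.1985]
tool_rot: [-0.914, 1.584, -1.584]
ft_force: [-0.5, 0.1, -4.5]
width: 0.223
```

move_arm:
  motion: [0,-0.1,0,0,-1,0,-0.2,0,0,-1,0,-0.2,0,0,-1]

```text
time_s: 12.18
tcp_pos: [0.5841, -0.0808, 0.2001]
tool_rot: [-0.914, 1.584, -1.584]
ft_force: [-0.4, 0.2, -6.3]
width: 0.229
```

move_arm:
  motion: [0,-0.15,0,0,-1,0,-0.3,0,0,-1,0,-0.45,0,0,-1,0,-0.6,0,0,-1]

```text
time_s: 12.68
tcp_pos: [0.5843, -0.0808, 0.2065]
tool_rot: [-0.914, 1.584, -1.584]
ft_force: [-0.8, 0.5, -6.6]
width: 0.23
```

move_arm:
  motion: [0,-0.15,0,0,-1,0,-0.3,0,0,-1,0,-0.45,0,0,-1,0,-0.6,0,0,-1,0,-0.75,0,0,-1,0,-0.9,0,0,-1]

```text
time_s: 13.42
tcp_pos: [0.5843, -0.0808, 0.2154]
tool_rot: [-0.914, 1.584, -1.584]
ft_force: [-1.0, 0.2, -6.4]
width: 0.222
```

move_arm:
  motion: [0,-0.15,0,0,-1,0,-0.3,0,0,-1,0,-0.45,0,0,-1,0,-0.6,0,0,-1,0,-0.75,0,0,-1,0,-0.9,0,0,-1,0,-1.05,0,0,-1,0,-1.2,0,0,-1]

```text
time_s: 14.42
tcp_pos: [0.5843, -0.0808, 0.2274]
tool_rot: [-0.914, 1.584, -1.584]
ft_force: [0.2, 0.4, -5.4]
width: 0.23
```

move_arm:
  motion: [0,-0.2,0,0,-1,0,-0.4,0,0,-1,0,-0.6,0,0,-1,0,-0.8,0,0,-1,0,-1.0,0,0,-1,0,-1.2,0,0,-1]

```text
time_s: 15.18
tcp_pos: [0.5843, -0.0809, 0.2395]
tool_rot: [-0.914, 1.584, -1.584]
ft_force: [-0.7, 0.1, -2.8]
width: 0.231
```

move_arm:
  motion: [0,-0.4,0,0,-1,0,-0.8,0,0,-1,0,-1.2,0,0,-1,0,-1.6,0,0,-1,0,-2,0,0,-1,0,-2.4,0,0,-1,0,-2.8,0,0,-1]

```text
time_s: 16.05
tcp_pos: [0.5843, -0.0808, 0.2676]
tool_rot: [-0.914, 1.584, -1.584]
ft_force: [-0.8, 0.7, -3.4]
width: 0.226
```

move_arm:
  motion: [0,-0.6,0,0,-1,0,-1.2,0,0,-1,0,-1.8,0,0,-1,0,-2.4,0,0,-1,0,-3,0,0,-1,0,-3.6,0,0,-1,0,-4.2,0,0,-1,0,-4.8,0,0,-1,0,-5.4,0,0,-1,0,-6,0,0,-1,0,-6.6,0,0,-1,0,-7.2,0,0,-1,0,-7.8,0,0,-1,0,-7.8,0,0,-1]

```text
time_s: 17.8
tcp_pos: [0.5846, -0.0809, 0.3461]
tool_rot: [-0.913, 1.583, -1.585]
ft_force: [0.4, 0.0, -2.5]
width: 0.229
```

```bash
python3 - <<'E'
from h import *
im,d=get_image('scene'); crop(im,120,70,270,240,4,'pics/h3.png',1.5); np.savez('pics/h3.npz',im=im,d=d)
o=get_obs(); print(o['ft_force'],o['tcp_pos'])
P=cloud('scene',d); m=(P[...,2]>.14)&(P[...,2]<.27)&(np.hypot(P[...,0]-.588,P[...,1]+.075)<.05)
q=P[m]; print(q.min(0),q.max(0))
# tray edges by both cameras' rim/floor
for n,f in (('top','pics/avgt.npz'),('scene','pics/avg.npz')):
    dd=np.load(f)['d']; P=cloud(n,dd)
    m=(abs(P[...,2]-.004)<.0025)&(P[...,1]<-.2)&(P[...,1]>-.42)&(P[...,0]>.42)&(P[...,0]<.64)
    im=np.load(f)['A'] ; sat=im.max(-1)-im.min(-1)
    m&=sat<25
    c,l,st,ce=cv2.connectedComponentsWithStats(m.astype(np.uint8)); i=1+np.argmax(st[1:,4]); print(n,st[i],cv2.minAreaRect(P[l==i][:,:2].astype(np.float32)))
E
```

```text
[-0.19007657 -0.39356921 -2.7802404 ] [ 0.58439511 -0.08084832  0.34557667]
[ 0.5621757  -0.10246012  0.17060536] [ 0.61736008 -0.05087174  0.26995369]
top [ 328  180   36   49 1428] ((0.5334582924842834, -0.30845949053764343), (0.1174715906381607, 0.1616237312555313), 89.20975494384766)
scene [ 133  147   63   49 1573] ((0.5254136323928833, -0.30920442938804626), (0.11383596807718277, 0.15275363624095917), 89.45967102050781)
```

View pics/h3.png

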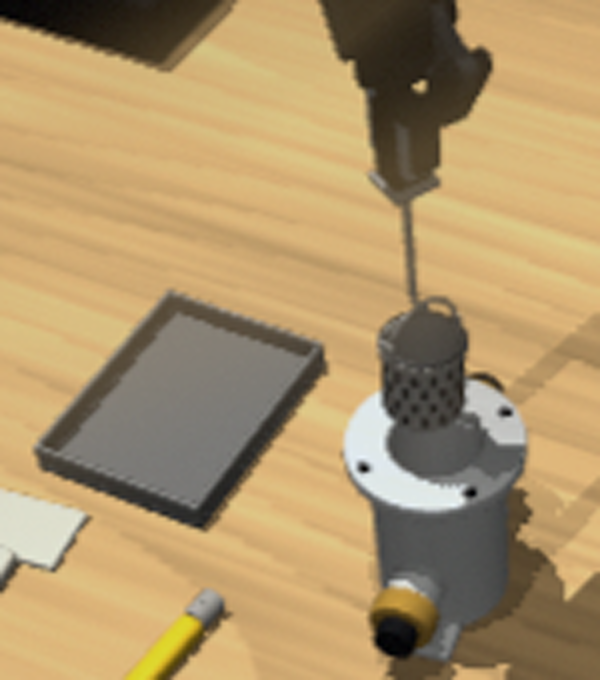

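move_arm:
  motion: [0.3,0,0.1,0,-1,1,0,0.3,0,-1,2.1,0,0.6,0,-1,3.5,0,1,0,-1,5,0,1.5,0,-1,6.6,0,2,0,-1,8.3,0,2.5,0,-1,10,0,3,0,-1,11.7,0,3.5,0,-1,13.4,0,4,0,-1,15.1,0,4.5,0,-1,16.8,0,5,0,-1,18.4,0,5.5,0,-1,19.8,0,5.9,0,-1,21,0,6.3,0,-1,21.9,0,6.6,0,-1,22.5,0,6.7,0,-1,22.8,0,6.8,0,-1]

```text
time_s: 20.1
tcp_pos: [0.529, -0.3124, 0.3453]
tool_rot: [-0.914, 1.584, -1.584]
ft_force: [0.3, 0.1, -2.8]
width: 0.225
```

move_arm:
  motion: [0,0.5,0,0,-1,0,1.5,0,0,-1,0,2.8,0,0,-1,0,4.2,0,0,-1,0,5.6,0,0,-1,0,7,0,0,-1,0,8.4,0,0,-1,0,9.8,0,0,-1,0,11,0,0,-1,0,12,0,0,-1,0,12.7,0,0,-1,0,13.2,0,0,-1,0,13.5,0,0,-1,0,13.5,0,0,-1,0,13.5,0,0,-1]

```text
time_s: 21.98
tcp_pos: [0.5292, -0.3124, 0.2107]
tool_rot: [-0.914, 1.583, -1.584]
ft_force: [0.4, 0.8, -3.1]
width: 0.226
```

```bash
python3 - <<'E'
from h import *
im,d=get_image('scene'); crop(im,100,70,240,220,4,'pics/h4.png',1.5); np.savez('pics/h4.npz',im=im,d=d)
o=get_obs(); print(o['ft_force'],o['tcp_pos'],o['time_s'])
P=cloud('scene',d); c=o['tcp_pos']; m=(P[...,2]>.027)&(P[...,2]<.125)&(np.hypot(P[...,0]-c[0],P[...,1]-c[1])<.05)
q=P[m]; print(q.min(0),q.max(0))
E
```

```text
[ 0.1551933  -0.32839462 -2.46866179] [ 0.52921098 -0.31235987  0.21072748] 22.025
[ 0.50702031 -0.33381522  0.03527136] [ 0.56109902 -0.28220624  0.12487389]
```

View pics/h4.png

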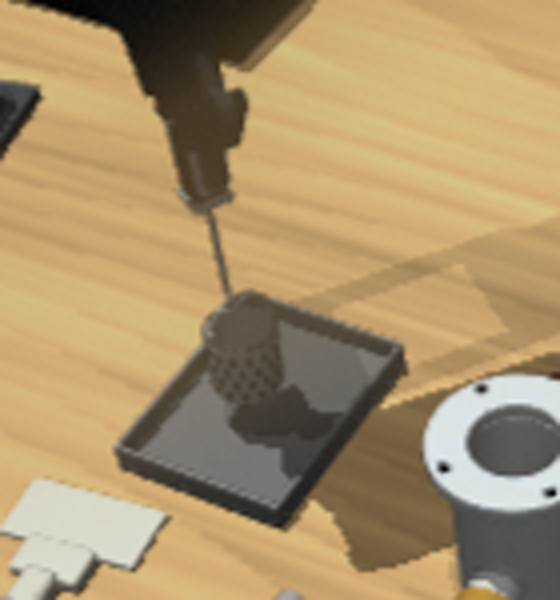

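move_arm:
  motion: [0,0.4,0,0,-1,0,0.8,0,0,-1,0,1.2,0,0,-1,0,1.6,0,0,-1,0,2,0,0,-1,0,2.2,0,0,-1,0,2.3,0,0,-1,0,2.3,0,0,-1]

```text
time_s: 23.02
tcp_pos: [0.5291, -0.3123, 0.1874]
tool_rot: [-0.914, 1.584, -1.584]
ft_force: [0.0, -0.2, -3.4]
width: 0.228
```

move_arm:
  motion: [0,0.1,0,0,-1,0,0.2,0,0,-1,0,0.3,0,0,-1,0,0.3,0,0,-1]

```text
time_s: 23.52
tcp_pos: [0.529, -0.3122, 0.1842]
tool_rot: [-0.914, 1.584, -1.584]
ft_force: [-0.1, -0.2, -2.3]
width: 0.226
```

move_arm:
  motion: [0,0.1,0,0,-1,0,0.2,0,0,-1,0,0.3,0,0,-1,0,0.3,0,0,-1]

```text
time_s: 24.02
tcp_pos: [0.5292, -0.3123, 0.1815]
tool_rot: [-0.914, 1.584, -1.584]
ft_force: [0.2, 0.2, -2.0]
width: 0.225
```

```bash
python3 - <<'E'
from h import *
im,d=get_image('scene'); crop(im,100,70,240,220,4,'pics/h5.png',1.5)
o=get_obs(); print(o['ft_force'],o['tcp_pos'],o['time_s'])
E
```

```text
[ 0.95201348  0.2906939  -1.48444848] [ 0.52912979 -0.31227477  0.18146397] 24.075
```

View pics/h5.png

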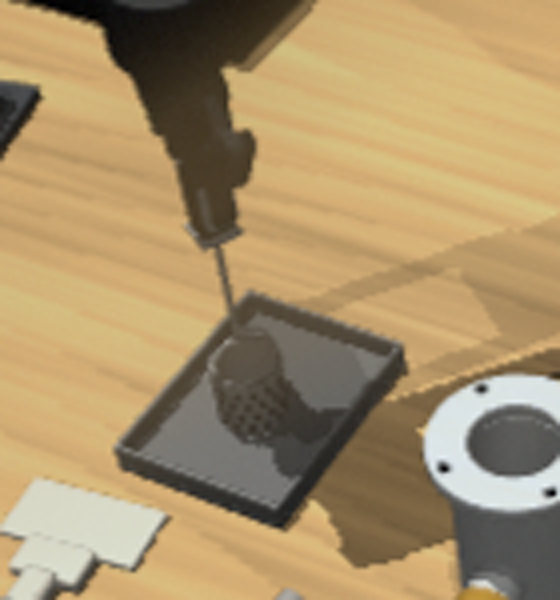

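move_arm:
  motion: [0,0.3,0,0,-1,0,0.6,0,0,-1,0,0.9,0,0,-1,0,1.2,0,0,-1,0,1.4,0,0,-1,0,1.4,0,0,-1]

```text
time_s: 24.82
tcp_pos: [0.5289, -0.3122, 0.167]
tool_rot: [-0.914, 1.584, -1.584]
ft_force: [0.2, 0.6, 0.1]
width: 0.225
```

```bash
python3 - <<'E'
from h import *
im,d=get_image('scene'); crop(im,130,120,200,200,8,'pics/h6.png',1.8); np.savez('pics/h6.npz',im=im,d=d)
im,d=get_image('top'); crop(im,310,160,390,240,7,'pics/h6t.png',1.8)
o=get_obs(); print(o['ft_force'],o['tcp_pos'],o['time_s'])
E
```

```text
[ 0.10741323 -0.34556885 -1.14083015] [ 0.52905953 -0.31229423  0.16734639] 24.925
```

View pics/h6.png

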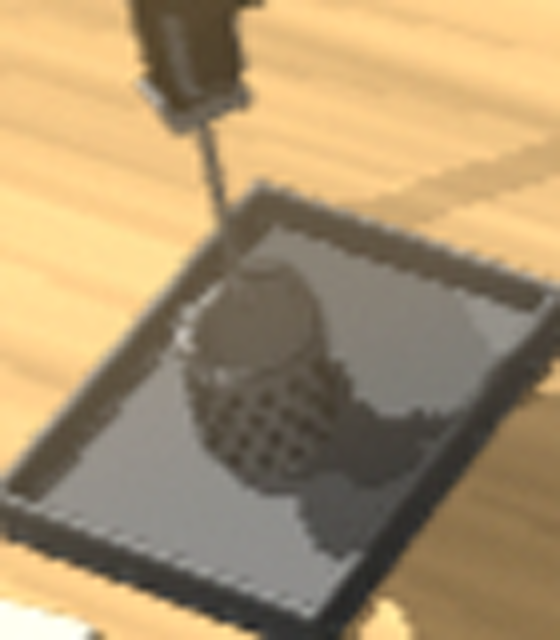

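View pics/h6t.png

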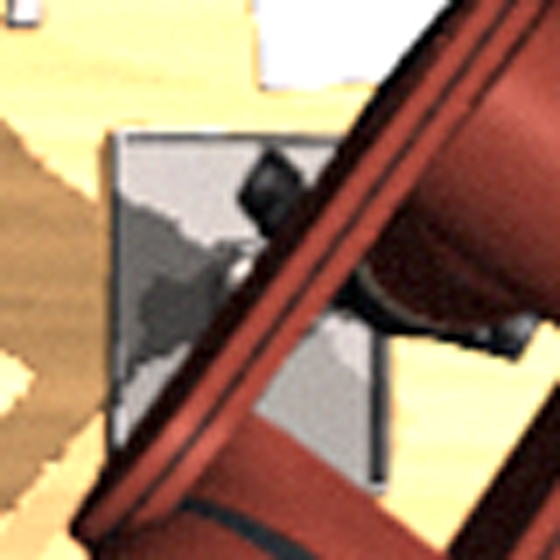

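```bash
python3 - <<'E'
from h import *
d=np.load('pics/h6.npz')['d']; P=cloud('scene',d)
c=np.array([.5325,-.3065])
r=np.hypot(P[...,0]-c[0],P[...,1]-c[1])
m=(r<.045)&(P[...,2]>.008)&(P[...,2]<.12)
for z0 in np.arange(.008,.12,.008):
    k=m&(P[...,2]>=z0)&(P[...,2]<z0+.008); q=P[k]
    if len(q): print('%.3f n%d'%(z0,len(q)),(q[:,:2].mean(0)*1000).round(1),(q[:,:2].min(0)*1000).round(0),(q[:,:2].max(0)*1000).round(0))
E
```

```text
0.008 n43 [ 544.8 -301.8] [ 516. -329.] [ 562. -277.]
0.016 n55 [ 542.6 -304. ] [ 516. -328.] [ 564. -284.]
0.024 n57 [ 539.7 -307.8] [ 515. -331.] [ 564. -284.]
0.032 n74 [ 537.7 -307.8] [ 514. -331.] [ 565. -283.]
0.040 n55 [ 540.3 -305.1] [ 514. -331.] [ 563. -284.]
0.048 n81 [ 538.3 -307.3] [ 512. -334.] [ 563. -283.]
0.056 n18 [ 540.1 -304.4] [ 511. -320.] [ 564. -284.]
0.064 n10 [ 533.1 -306.3] [ 518. -315.] [ 558. -298.]
0.072 n15 [ 540.3 -307.1] [ 526. -314.] [ 559. -299.]
0.080 n10 [ 538.2 -306.5] [ 529. -312.] [ 549. -300.]
0.088 n5 [ 533.2 -312.1] [ 532. -315.] [ 535. -310.]
0.096 n4 [ 531.1 -312.6] [ 529. -314.] [ 534. -312.]
0.104 n4 [ 533.4 -312.4] [ 531. -314.] [ 535. -312.]
0.112 n4 [ 532.4 -311.8] [ 532. -313.] [ 533. -310.]
```

move_arm:
  motion: [0.3,0,0,0,-1,0.6,0,0,0,-1,0.9,0,0,0,-1,1.2,0,0,0,-1,1.4,0,0,0,-1,1.4,0,0,0,-1]

```text
time_s: 25.68
tcp_pos: [0.5219, -0.3245, 0.1673]
tool_rot: [-0.914, 1.584, -1.584]
ft_force: [-0.2, 0.3, -0.9]
width: 0.227
```

move_arm:
  motion: [0,-0.3,0,0,-1,0,-0.7,0,0,-1,0,-1.1,0,0,-1,0,-1.1,0,0,-1]

```text
time_s: 26.18
tcp_pos: [0.5224, -0.3246, 0.1791]
tool_rot: [-0.913, 1.583, -1.585]
ft_force: [0.8, 0.1, -1.5]
width: 0.226
```

```bash
python3 - <<'E'
from h import *
im,d=get_image('scene'); crop(im,130,120,200,200,8,'pics/h7.png',1.8); np.savez('pics/h7.npz',im=im,d=d)
o=get_obs(); print(o['ft_force'],o['tcp_pos'],o['time_s'])
P=cloud('scene',d)
c=np.array([.5325,-.3065])
r=np.hypot(P[...,0]-c[0],P[...,1]-c[1])
m=(r<.045)&(P[...,2]>.008)&(P[...,2]<.12)
for z0 in np.arange(.008,.12,.008):
    k=m&(P[...,2]>=z0)&(P[...,2]<z0+.008); q=P[k]
    if len(q): print('%.3f n%d'%(z0,len(q)),(q[:,:2].mean(0)*1000).round(1),(q[:,:2].min(0)*1000).round(0),(q[:,:2].max(0)*1000).round(0))
E
```

```text
[-0.10144949 -0.18654588 -1.03025506] [ 0.52218629 -0.32443427  0.17867646] 26.225
0.008 n45 [ 541.9 -303.5] [ 493. -329.] [ 562. -279.]
0.016 n55 [ 542.1 -303.7] [ 514. -329.] [ 562. -283.]
0.024 n63 [ 540.9 -307.5] [ 514. -331.] [ 562. -284.]
0.032 n61 [ 538.4 -306.7] [ 514. -331.] [ 562. -284.]
0.040 n70 [ 537.1 -307.5] [ 515. -331.] [ 562. -284.]
0.048 n83 [ 538.5 -306.7] [ 511. -333.] [ 563. -283.]
0.056 n15 [ 539.6 -306.1] [ 516. -331.] [ 561. -283.]
0.064 n7 [ 541.1 -306.7] [ 518. -316.] [ 560. -292.]
0.072 n10 [ 536.7 -308. ] [ 523. -324.] [ 559. -299.]
0.080 n14 [ 533.9 -312. ] [ 524. -326.] [ 549. -301.]
0.088 n5 [ 527.7 -321.6] [ 525. -326.] [ 533. -312.]
0.096 n4 [ 526.4 -325.7] [ 524. -326.] [ 528. -325.]
0.104 n5 [ 525.8 -324.6] [ 525. -327.] [ 528. -321.]
0.112 n4 [ 527.2 -324. ] [ 526. -326.] [ 528. -322.]
```

View pics/h7.png

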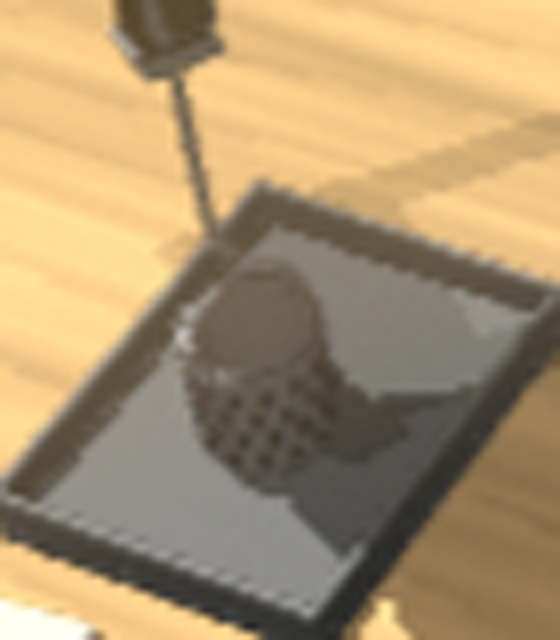

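move_arm:
  motion: [0,-2,0,0,-1,0,-6,0,0,-1,0,-11,0,0,-1,0,-13.5,0,0,-1,0,-13.5,0,0,-1]

```text
time_s: 26.85
tcp_pos: [0.5232, -0.3253, 0.3177]
tool_rot: [-0.911, 1.577, -1.589]
ft_force: [0.2, 0.2, -0.8]
width: 0.225
```

```bash
python3 - <<'E'
from h import *
from scipy.spatial.transform import Rotation as Ro
o=get_obs(); R=Ro.from_rotvec(o['tool_rot']).as_matrix(); D=np.array([.4549,.2941,.31])-o['tcp_pos']
R2=Ro.from_rotvec([-1.569,-.0755,.0735]).as_matrix()
print(o['tcp_pos'],(R.T@D*100).round(2), (Ro.from_matrix(R.T@R2)).as_rotvec())
im,d=get_image('scene'); crop(im,100,80,200,210,5,'pics/h8.png',1.5)
E
```

```text
[ 0.52318808 -0.32530858  0.31769964] [-50.21   0.46 -36.92] [-9.87085875e-04 -2.18982846e+00  7.99909799e-03]
```

View pics/h8.png

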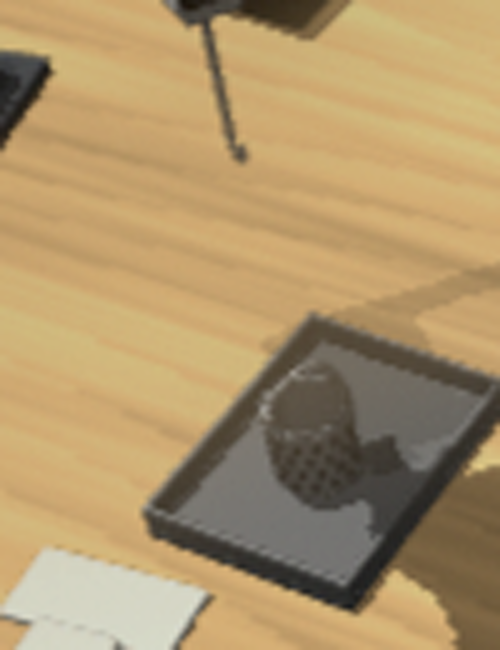

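move_arm:
  motion: [-50.2,0.2,-36.9,-2.19,-1,-50.2,0.2,-36.9,-2.19,-1,-50.2,0.2,-36.9,-2.19,-1,-50.2,0.2,-36.9,-2.19,-1,-50.2,0.2,-36.9,-2.19,-1,-50.2,0.2,-36.9,-2.19,-1,-50.2,0.2,-36.9,-2.19,-1,-50.2,0.2,-36.9,-2.19,-1,-50.2,0.2,-36.9,-2.19,-1,-50.2,0.2,-36.9,-2.19,-1,-50.2,0.2,-36.9,-2.19,-1,-50.2,0.2,-36.9,-2.19,-1,-50.2,0.2,-36.9,-2.19,-1,-50.2,0.2,-36.9,-2.19,-1,-50.2,0.2,-36.9,-2.19,-1,-50.2,0.2,-36.9,-2.19,-1,-50.2,0.2,-36.9,-2.19,-1,-50.2,0.2,-36.9,-2.19,-1]

```text
time_s: 29.15
tcp_pos: [0.4539, 0.2949, 0.3114]
tool_rot: [-1.569, -0.075, 0.074]
ft_force: [-0.0, 0.5, -1.0]
width: 0.225
```

```bash
python3 - <<'E'
from h import *
from scipy.spatial.transform import Rotation as Ro
o=get_obs(); R=Ro.from_rotvec(o['tool_rot']).as_matrix(); D=np.array([.4549,.2941,.22])-o['tcp_pos']
R2=Ro.from_rotvec([-1.569,-.0755,.0735]).as_matrix()
print(o['tcp_pos'],o['ft_force'],(R.T@D*100).round(2), (Ro.from_matrix(R.T@R2)).as_rotvec())
im,d=get_image('scene'); crop(im,330,60,450,240,4,'pics/r1.png',2)
P=cloud('scene',d); m=(P[...,2]>.205)&(P[...,2]<.285)&(np.hypot(P[...,0]-.4549,P[...,1]-.294)<.03)
for v in np.unique(np.argwhere(m)[:,0])[::4]:
    us=np.argwhere(m[v])[:,0]; print(v,us.min(),us.max(),(P[v,us].mean(0)*1000).round(1))
E
```

```text
[0.45387121 0.29488812 0.31140812] [-0.02175416  0.50838685 -0.97840816] [ 0.09  9.14 -0.09] [ 0.00036906 -0.00016715 -0.00110959]
144 410 410 [457.7 294.2 284.7]
148 409 410 [454.4 295.9 270.8]
152 407 409 [456.5 295.8 260.8]
156 406 407 [455.6 295.6 247.7]
160 405 406 [458.5 296.4 238.5]
164 403 405 [457.5 296.3 225. ]
```

View pics/r1.png

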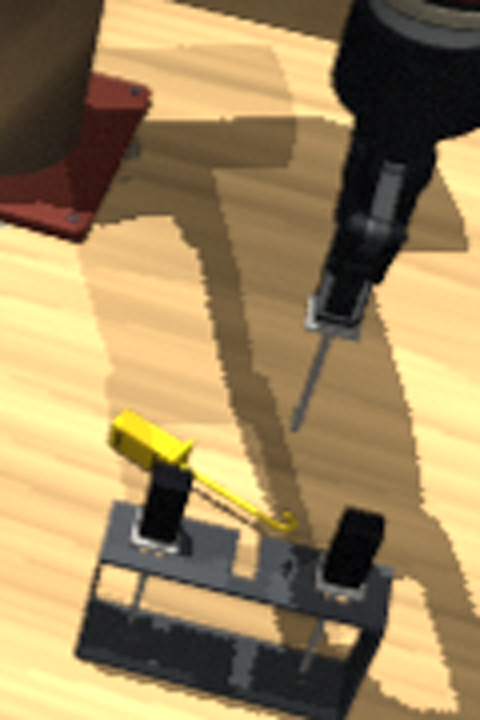

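move_arm:
  motion: [0.1,2,-0.1,0,-1,0.1,5,-0.1,0,-1,0.1,8,-0.1,0,-1,0.1,9,-0.1,0,-1,0.1,9,-0.1,0,-1,0.1,9.7,-0.1,0,-1,0.1,10.4,-0.1,0,-1,0.1,11.1,-0.1,0,-1,0.1,11.8,-0.1,0,-1,0.1,11.8,-0.1,0,-1]

```text
time_s: 30.45
tcp_pos: [0.4544, 0.2938, 0.1924]
tool_rot: [-1.57, -0.073, 0.076]
ft_force: [-1.0, -0.2, -0.4]
width: 0.229
```

move_arm:
  motion: [0,1.5,0,0,-1,0,3,0,0,-1,0,4.5,0,0,-1,0,6,0,0,-1,0,6.8,0,0,-1,0,7.2,0,0,-1,0,7.2,0,0,-1]

```text
time_s: 31.32
tcp_pos: [0.455, 0.294, 0.1213]
tool_rot: [-1.57, -0.075, 0.075]
ft_force: [0.2, -0.7, -1.0]
width: 0.225
```

```bash
python3 - <<'E'
from h import *
o=get_obs(); print(o['tcp_pos'],o['ft_force'],o['ft_torque'],o['time_s'])
im,d=get_image('scene'); crop(im,330,110,450,250,5,'pics/r2.png',2)
E
```

```text
[0.45498125 0.29402605 0.12127878] [ 0.23527144 -0.70237036 -1.01088548] [-0.01698661 -0.01395702 -0.02847736] 31.325
```

View pics/r2.png

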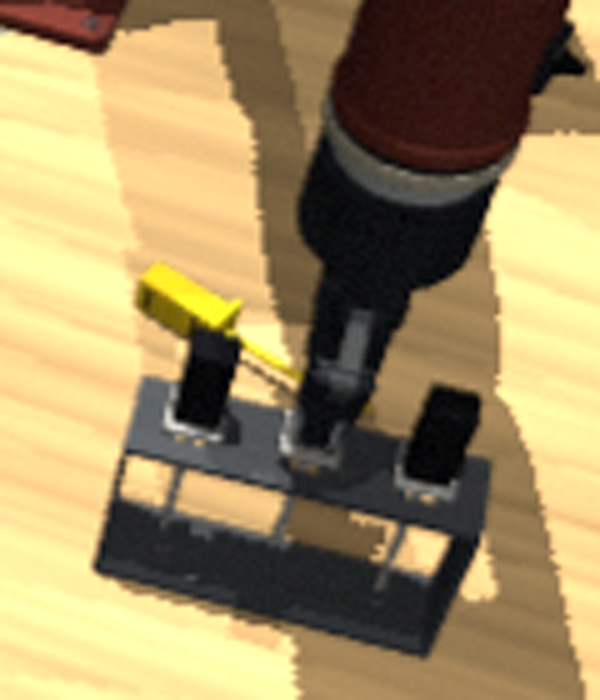

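Lowering the last 7 mm with the force watched.

move_arm:
  motion: [0,0.2,0,0,-1,0,0.4,0,0,-1,0,0.5,0,0,-1,0,0.5,0,0,-1]

```text
time_s: 31.88
tcp_pos: [0.4549, 0.294, 0.1162]
tool_rot: [-1.57, -0.074, 0.075]
ft_force: [-0.5, -0.5, -1.2]
width: 0.228
```

move_arm:
  motion: [0,0.1,0,0,-1,0,0.15,0,0,-1,0,0.15,0,0,-1]

```text
time_s: 32.25
tcp_pos: [0.4549, 0.294, 0.1147]
tool_rot: [-1.57, -0.074, 0.075]
ft_force: [-0.9, -1.0, -1.2]
width: 0.227
```

move_arm:
  motion: [0,0.1,0,0,-1,0,0.1,0,0,-1]

```text
time_s: 32.5
tcp_pos: [0.455, 0.2941, 0.1143]
tool_rot: [-1.569, -0.075, 0.074]
ft_force: [-1.7, -1.4, 4.2]
width: 0.226
```

move_arm:
  motion: [0,0,0,0,-0.4,0,0,0,0,0.2,0,0,0,0,1,0,0,0,0,1,0,0,0,0,1,0,0,0,0,1]

```text
time_s: 33.25
tcp_pos: [0.4549, 0.294, 0.1138]
tool_rot: [-1.57, -0.075, 0.075]
ft_force: [0.4, 0.3, 0.5]
width: 1.001
```

move_arm:
  motion: [0,-1,0,0,1,0,-3,0,0,1,0,-6,0,0,1,0,-10,0,0,1,0,-15,0,0,1,0,-20,0,0,1,0,-20,0,0,1]

```text
time_s: 34.12
tcp_pos: [0.4571, 0.2951, 0.3203]
tool_rot: [-1.566, -0.082, 0.067]
ft_force: [-0.1, -0.2, -0.9]
width: 1.001
```

```bash
python3 - <<'E'
from h import *
o=get_obs(); print(o['tcp_pos'],o['ft_force'],o['width'],o['time_s'])
im,d=get_image('scene'); np.savez('pics/f.npz',im=im,d=d); cv2.imwrite('pics/f.png',cv2.resize(im[:,:,::-1],None,fx=1.5,fy=1.5)); crop(im,330,130,450,250,5,'pics/f_r.png',2)
imt,dt=get_image('top'); cv2.imwrite('pics/ft.png',cv2.resize(imt[:,:,::-1],None,fx=1.5,fy=1.5))
P=cloud('scene',d)
yaw=np.radians(5.4);c,sn=np.cos(yaw),np.sin(yaw); O=np.array([.4547,.2940])
q=P[...,:2]-O
L=np.stack([q[...,0]*c+q[...,1]*sn,-q[...,0]*sn+q[...,1]*c,P[...,2]],-1)*1000
for y in(-55,0,55):
    m=(abs(L[...,0])<20)&(abs(L[...,1]-y)<20)&(L[...,2]>149)&(L[...,2]<162); print(y,L[m].mean(0).round(1),m.sum())
E
```

```text
[0.45710433 0.29508538 0.3203424 ] [-0.06374549 -0.23341798 -0.93401915] 1.001356075794094 34.125
-55 [  0.7 -54.1 152.6] 70
0 [  3.9   1.2 152.8] 73
55 [  0.5  56.3 152.9] 74
```

View pics/f.png

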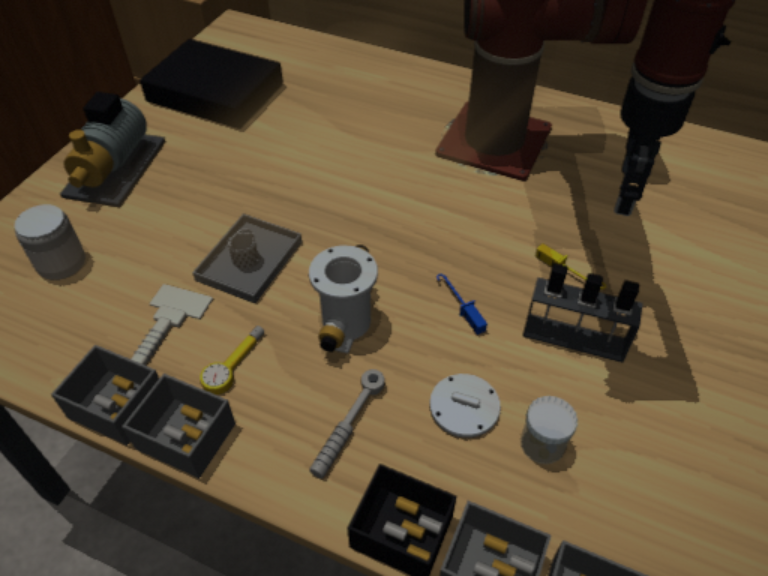

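View pics/f_r.png

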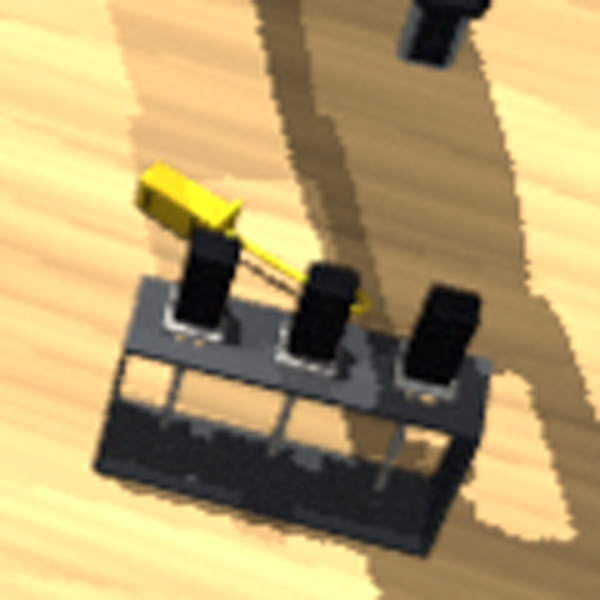

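View pics/ft.png

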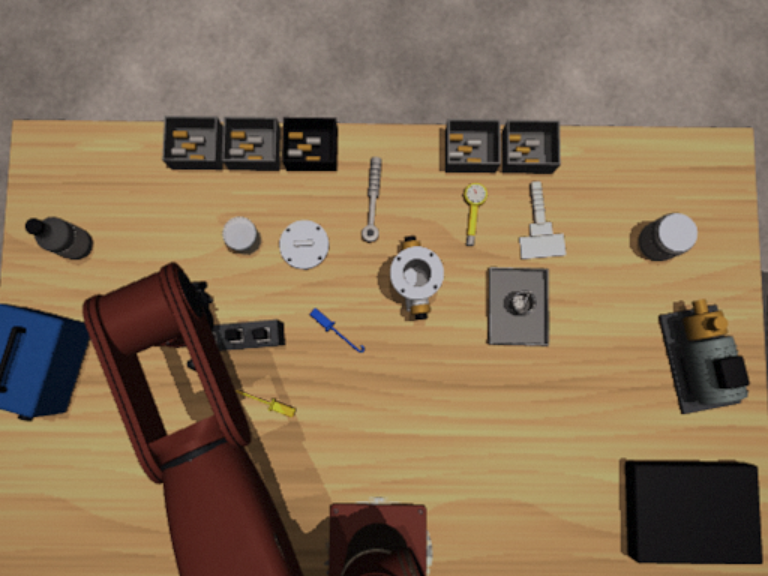

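```bash
python3 - <<'E'
from h import *
yaw=np.radians(5.4);c,sn=np.cos(yaw),np.sin(yaw); O=np.array([.4547,.2940])
for f in('pics/avg.npz','pics/f.npz'):
  P=cloud('scene',np.load(f)['d']); q=P[...,:2]-O
  L=np.stack([q[...,0]*c+q[...,1]*sn,-q[...,0]*sn+q[...,1]*c,P[...,2]],-1)*1000
  for y in(-55,0,55):
    for a,b in((150,162),(125,140),(30,55)):
      m=(abs(L[...,0])<20)&(abs(L[...,1]-y)<20)&(L[...,2]>a)&(L[...,2]<b); print(y,a,L[m].mean(0).round(1),m.sum(),end=' ')
    print()
# basket
P=cloud('scene',np.load('pics/f.npz')['d']); m=(np.hypot(P[...,0]-.537,P[...,1]+.307)<.045)
for z0 in(.01,.02,.03,.04,.05): 
    q=P[m&(abs(P[...,2]-z0)<.005)]; print(z0,q.min(0).round(3),q.max(0).round(3))
print(P[m][:,2].max())
E
```

```text
-55 150 [  0.4 -54.2 153. ] 66 -55 125 [  8.3 -54.2 133. ] 45 -55 30 [ -0.1 -54.   43.2] 13 
0 150 [-1.00e-01  1.00e+00  1.53e+02] 68 0 125 [  7.2   0.3 132.8] 50 0 30 [ 0.5  0.9 41.7] 15 
55 150 [-1.000e-01  5.590e+01  1.528e+02] 71 55 125 [  6.9  54.9 132.6] 51 55 30 [ 0.4 55.8 42. ] 15 
-55 150 [  0.2 -53.8 152.9] 63 -55 125 [  8.1 -54.5 132.9] 47 -55 30 [  0.4 -54.2  44.1] 13 
0 150 [  3.4   1.2 153.1] 66 0 125 [ 10.4   0.5 131.7] 51 0 30 [ 3.8  0.8 43.3] 14 
55 150 [  0.7  56.4 153.1] 70 55 125 [  6.9  54.2 131.9] 54 55 30 [ 0.2 55.8 43.3] 15 
0.01 [ 0.494 -0.347  0.005] [ 0.581 -0.264  0.015]
0.02 [ 0.515 -0.332  0.015] [ 0.562 -0.283  0.025]
0.03 [ 0.514 -0.331  0.025] [ 0.563 -0.284  0.035]
0.04 [ 0.515 -0.33   0.035] [ 0.563 -0.283  0.045]
0.05 [ 0.513 -0.334  0.045] [ 0.564 -0.283  0.055]
0.08421881881549015
```

```bash
python3 -c "
from station import *
finish_job(); "
```

```text
the job is handed in; nothing more can be done
```

The basket is standing upright in the drain tray and the hook tool is back in its own middle slot. The job was handed in at about 34 s of the 72 s allowed.

- **Finding the tool:** I picked out the hook tool by depth pixels at the J-tip, and a view after lifting it confirmed the hook.
- **Hooking and drawing:** I felt the bail at about 4 N and swung it upright. I then drew the basket straight up; no reading at the end of a move showed more than about 6 N of pull.
- **Setting down:** I lowered the basket onto the tray floor in small steps, unhooked without touching it further, and hung the tool back up.

**Last checks:**
- The basket is upright near the tray centre with its bail standing.
- The hook tool is upright and resting on its bolster. It sits about 3.5 mm deeper in the slot than at the start, and I left it there.
- The awl and blade tool measured where they were, and the other things look unmoved in the final pictures. The gripper is open and clear of everything.
- The two cameras disagreed by 2–3 mm in places, so I averaged them and checked the result against the held tool. Nothing failed because of it.

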